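# Wire up the board-test terminal and power it

### The arm

A 6-joint arm with a two-finger parallel gripper is mounted at the origin on the work surface. World frame = base frame: x ahead of the robot, y to its left, z up, the work surface at z = 0. Lengths are in m, angles in rad, forces in N, time in s.
With the tool pointing down it reaches from about 0.25 to 0.775 m from the base axis. Payload 4 kg.
Tool frame: the origin (TCP) lies between the finger pads; the fingertips stand 11 mm ahead of it and the grasp point (between the pads) lies 8 mm behind it; z points along the fingers, y is the direction in which the jaws open and shut (so a half turn about z gives the same grasp; the last joint's range is limited). The gripper opens to 94 mm and grips with 3 to 60 N. Pads are 16 mm wide; open, the fingers measure 119 mm over their backs; the gripper's body (75 mm by 177 mm) begins 78 mm behind the grasp point.
Start: joints at [1.054, 0.087, 1.371, -0, 1.684, -0.103], TCP at [0.221, 0.504, 0.217] pointing down, gripper open.
Joint ranges: [-3.1, 3.1], [-0.76, 2.03], [0.27, 2.55], [-1.08, 4.22], [0.17, 2.65], [-2.57, 2.57]. Speed limits (rad/s): [2.79, 2.79, 3.14, 3.14, 3.14, 3.14].

### API

Orientations are given as [roll, pitch, yaw] about the fixed x, y, z axes, in that order (R = Rz(yaw) Ry(pitch) Rx(roll)).
In Python, from bench import get_obs, cams, ticket gives the robot as it stands. The module is installed in compiled form; this text tells all that it offers.
- The arm moves only by the shell command python3 -m crank 'ROWS'. ROWS is JSON, a list of rows, each an object of numbers: "tx", "ty", "tz": the shift along the tool's x, y, z in cm; "twist": the turn about the tool's z in degrees; "grip": the opening, from 0 (shut) to 1 (fully open). In form: [{"tx": .., "ty": .., "tz": .., "twist": .., "grip": ..}, ...]. A call has 1 to 12 rows; each row shifts and turns the commanded pose from where the row before left it, along the tool's axes as they then stand; what a row does not reach is not made up. A row lasts 1/8 s, in which the tool goes at most 62.5 mm and 10.7 degrees, less where a joint would pass 70% of its speed; a pose out of reach is approached as far as the arm can. A call is refused whole if a number of a shift passes 6.25 or a number of a turn 10.7, either way. A call with a gripper value outside its range is refused whole. The fingers move at their own pace and stop on an object; the grip force is fixed at half the most. Time passes only in rows, so rows that do not move let the fingers close. It gives the time, the measured TCP pose, the force and the opening at its end, in the units of the state.
- get_obs(): the state, without advancing time (a new reading comes with each control period).
- cams.snapshot(name): name is "scene" or "top"; returns a dict with "frame" (384x512x3 uint8, red, green, blue), "intrinsics" (3x3 intrinsics, pixels), "R" (3x3) and "t" (3): a world point X has camera coordinates R X + t. Camera axes: x right, y down, z forward; pixel columns grow to the right and rows downward; lengths in m; the calibration is good to about 2 mm. A picture is of the moment at which its call begins. There is no depth.
- ticket.close_job(): hands the job in, once; it reports no verdict.
Trained networks look in a picture, given as the dict that the camera call returned (one of the last four; its "shot" number tells which), for a name from the list of things; names that differ only in an ending like _2 or _b are one class to them, and where a whole thing is asked for, a point or a joint stands for the part that bears it (a point fixed in the world has none). Each returns a list of dicts, best first, with "conf" (0 to 1); they miss things now and then, are a little off and sometimes report something else, mostly with a low value. They report only what shows in the picture. A call takes as long as a camera call.
- cams.outline_of(picture, query): "region" (384x512 bool, what is visible of it) and "centre" ([column, row] in pixels, amid what is visible of it).
The state is a dict: "time": time; "joint_positions": joint angles; "qvel": joint speeds; "joint_torque": joint torques, N m; "tool_pos": TCP position; "ee_rot": TCP orientation; "wrist_force": force on the tool from outside, world axes, zero at the start; "wrist_torque": the same for the moment, N m; "width": finger opening in m.
Only numpy, scipy, OpenCV 4.12 (cv2) and the standard library are available. Lean on these libraries where they do the work, as an engineer would, in place of code of your own. Each camera call takes 0.05 s, during which the arm holds its last target.

### The job

Turn the isolator's handle fully to off first. With it off, plug every test pin from the parking stand fully home into the terminal block, thin pins in narrow openings and thick pins in wide ones (which of them does not matter), and hang the white dust cover by its handle on the hook. Only then turn the isolator fully on again, and leave the other things on the bench where they are; finish with the cover hanging still.

Things in the scene. Friction and masses are not known exactly. Their poses are not given: they have to be found in the camera images.
- block: grey terminal block, fixed, 44 (its x) x 156 (its y) x 40 mm tall. Origin: centre of its underside. Five round openings straight through from the top, in one row along its y, 30 mm apart: narrow, wide, narrow, wide, narrow.
- block_hole0 (a point): centre of the mouth, at the block's top face (z 40 mm), of a narrow opening (9.5 mm bore, for 8 mm thin pins); -60 mm along the block's y from its middle
- block_hole1 (a point): centre of the mouth, at the block's top face (z 40 mm), of a wide opening (13.5 mm bore, for 12 mm thick pins); -30 mm along the block's y from its middle
- block_hole2 (a point): centre of the mouth, at the block's top face (z 40 mm), of a narrow opening (9.5 mm bore, for 8 mm thin pins); +0 mm along the block's y from its middle
- block_hole3 (a point): centre of the mouth, at the block's top face (z 40 mm), of a wide opening (13.5 mm bore, for 12 mm thick pins); +30 mm along the block's y from its middle
- block_hole4 (a point): centre of the mouth, at the block's top face (z 40 mm), of a narrow opening (9.5 mm bore, for 8 mm thin pins); +60 mm along the block's y from its middle
- stand: aluminium parking stand, fixed, 40 (its x) x 176 (its y) x 34 mm tall, with five through holes in a row along its y, 34 mm apart, in which the pins stand upright, shafts down, heads on its top. Origin: centre of its underside.
- thin_a: thin test pin, loose, perhaps absent: brass shaft 8 mm across and 30 mm long with a tapered foot (last 2.5 mm), under a round black head 16 mm across and 26 mm tall; 56 mm long in all, 25 g or so. Origin: centre of the shaft's foot; z runs up the shaft to the head (head from z 30 to 56 mm).
- thin_b: thin test pin, loose, perhaps absent: brass shaft 8 mm across and 30 mm long with a tapered foot (last 2.5 mm), under a round black head 16 mm across and 26 mm tall; 56 mm long in all, 25 g or so. Origin: centre of the shaft's foot; z runs up the shaft to the head (head from z 30 to 56 mm).
- thin_c: thin test pin, loose, perhaps absent: brass shaft 8 mm across and 30 mm long with a tapered foot (last 2.5 mm), under a round black head 16 mm across and 26 mm tall; 56 mm long in all, 25 g or so. Origin: centre of the shaft's foot; z runs up the shaft to the head (head from z 30 to 56 mm).
- thick_a: thick test pin, loose, perhaps absent: brass shaft 12 mm across and 30 mm long with a tapered foot (last 2.5 mm), under a round black head 22 mm across and 26 mm tall; 56 mm long in all, 45 g or so. Origin: centre of the shaft's foot; z runs up the shaft to the head (head from z 30 to 56 mm).
- thick_b: thick test pin, loose, perhaps absent: brass shaft 12 mm across and 30 mm long with a tapered foot (last 2.5 mm), under a round black head 22 mm across and 26 mm tall; 56 mm long in all, 45 g or so. Origin: centre of the shaft's foot; z runs up the shaft to the head (head from z 30 to 56 mm).
- isolator (a joint): turning handle of the isolator, on top of its fixed grey box (90 x 90 x 50 mm tall): 0 = off stop (bar along the box's x, its white mark towards the box's -x side), 1.571 = on stop (turned clockwise seen from above, mark towards the box's +y side). Stays where it is left; about 0.12 N m to turn.
- isolator_grip (a point): point to grip on the handle's turning axis (vertical), 83 mm above the work surface. The handle is an upright black bar 66 mm long (this point's x), 14 mm thick (its y); it reaches from 63 to 97 mm above the surface. The point turns with the handle; white mark at its -x end.
- cover: white metal dust cover, loose, 0.2 kg or so, standing open side down: 56 (its x) x 164 (its y) x 40 mm tall, with a steel handle arch on top: a bar along its y, 74 mm long, 10 mm thick (x), 22 mm tall (z 86 to 108 mm), on two legs 33 mm either side of the middle. The eye under the bar is 58 mm wide, 46 mm tall. Origin: centre of the underside, z up.
- cover_eye (a point): middle of the handle bar's underside, 86 mm above the cover's underside; where it should sit on the hook. Axes as the cover's.
- hook: fixed hook stand. Origin on the work surface, straight below the seat; post (14 mm across, 227 mm tall) 80 mm along its +x; foot plate 12 mm tall. A bar 8 mm across runs from the post (bar centre 205 mm high) to its -x, down to a level seat (centre 190 mm high, x +32 to -30 mm), then up to a tip at x -48 mm (top 216 mm high). A handle is threaded on from the tip, along +x, its bar across the hook.
- hook_seat (a point): top of the hook's level seat, 194 mm high, above the stand's origin. Axes as the stand's.
- flux_jar: bystander, loose, to be left alone: small closed jar, 32 mm across, 45 mm tall. Origin on or near its middle
- reel: bystander, loose, to be left alone: aluminium ring-shaped reel standing flat, 60 mm across, 40 mm tall. Origin on or near its middle
- driver: bystander, loose, to be left alone: screwdriver lying, 160 mm long. Origin on or near its middle
- heatsink: bystander, loose, to be left alone: finned aluminium heat sink, 60 x 60 x 30 mm. Origin on or near its middle
- carton: bystander, loose, to be left alone: small closed cardboard box, 100 x 70 x 40 mm. Origin on or near its middle
- brush: bystander, loose, to be left alone: small brush lying, 160 mm long. Origin on or near its middle

How it is judged:
By the outcome, as a careful person would: the job done as asked, in the order asked, and still so for the second after the job is handed in, with the robot touching nothing.
Of thin_a, thin_b, thin_c, thick_a, thick_b only 3 to 5 are there at a start; the rules pass over those that are not, and their reading is None.
At some moment in a run one of cover may be knocked a few centimetres aside while the robot is not near it.
It also fails if it takes over 210 s, if anything falls off the work surface, if the arm or the gripper's body presses on something with over 40 N, if the wrist force passes 120 N, or if a joint passes its speed limit or range.

## Working session

There is one attempt and no reset: what is moved stays moved. The work goes in short steps, Python scripts to look and compute and a shell command to move; the robot and the scene stay as the last step left them, time stands still between calls to the robot, and variables do not carry over. Pictures are saved under pics/ and viewed, and the job is handed in when it is done.

```bash
mkdir -p pics; cat > h.py <<'E'
import numpy as np,cv2
from bench import get_obs,cams,ticket
def snap(n,f):
    p=cams.snapshot(n); cv2.imwrite('pics/'+f,cv2.resize(p['frame'][:,:,::-1],None,fx=1.5,fy=1.5,interpolation=cv2.INTER_CUBIC)); return p
def ray(p,uv,z):
    K,R,t=map(np.array,(p['intrinsics'],p['R'],p['t']))
    d=R.T@np.linalg.solve(K,np.array([uv[0],uv[1],1.])); c=-R.T@t
    return c+d*(z-c[2])/d[2]
def proj(p,X):
    K,R,t=map(np.array,(p['intrinsics'],p['R'],p['t']))
    q=K@(R@np.array(X)+t); return q[:2]/q[2]
E
python3 - <<'E'
from h import *
o=get_obs()
print({k:np.round(v,3) for k,v in o.items()})
for n in('scene','top'):
    p=snap(n,n+'0.png'); print(n,np.round(-np.array(p['R']).T@p['t'],3),np.round(p['R'],3).tolist(),p['intrinsics'])
    for q in ['block','stand','thin_a','thick_a','isolator','isolator_grip','cover','hook','flux_jar','reel','driver','heatsink','carton','brush']:
        for d in cams.outline_of(p,q)[:6]:
            if d['conf']>.3: print(q,round(d['conf'],2),np.round(d['centre'],1),d['region'].sum())
E
```

```text
{'time': np.float64(0.0), 'joint_positions': array([ 1.054,  0.088,  1.372,  0.   ,  1.684, -0.103]), 'qvel': array([-0.002,  0.001,  0.001, -0.   ,  0.002,  0.   ]), 'joint_torque': array([-1.0000e-03, -3.4019e+01, -3.0242e+01,  7.2000e-02,  3.3000e-02,
       -0.0000e+00]), 'tool_pos': array([0.221, 0.503, 0.215]), 'ee_rot': array([-3.139, -0.   ,  2.728]), 'wrist_force': array([ 0.896, -0.044,  0.181]), 'wrist_torque': array([-0.041, -0.011, -0.014]), 'width': np.float64(0.094)}
scene [1.223 0.753 0.884] [[-0.788, 0.615, 0.011], [0.363, 0.48, -0.798], [-0.497, -0.625, -0.602]] [[452.21915432   0.         250.97083992]
 [  0.         452.21915432 188.58154838]
 [  0.           0.           1.        ]]
block 0.71 [192.5 176.6] 219
block 0.66 [270.3 184.9] 766
stand 0.92 [326.5 233.9] 867
thin_a 0.63 [321.  215.1] 28
thin_a 0.46 [295.6 204.5] 145
thin_a 0.42 [335.4 227.6] 47
thick_a 0.57 [346.2 234.9] 77
thick_a 0.4 [306.9 210. ] 59
isolator 0.6 [192.1 174.3] 191
isolator 0.35 [266.6 183.5] 800
isolator_grip 0.74 [192.3 176.9] 199
cover 0.69 [245.  228.8] 1531
hook 0.85 [284.7 284.8
[... 169 characters left out ...]
 0.024], [-0.981, -0.03, -0.193], [0.194, -0.019, -0.981]] [[484.07082147   0.         252.04646367]
 [  0.         484.07082147 193.39128561]
 [  0.           0.           1.        ]]
block 0.82 [286.1 252.7] 727
stand 0.96 [206.2 247.8] 620
thin_a 0.74 [286.  252.9] 658
thick_a 0.48 [180.7 247.9] 38
isolator 0.71 [324.  191.2] 266
isolator 0.63 [376.2 232.9] 195
isolator_grip 0.62 [326.2 189.3] 214
cover 0.77 [247.5 189.5] 951
hook 0.93 [176.7 182. ] 1073
flux_jar 0.38 [179.4 184.7] 1028
reel 0.6 [287.4 253.9] 676
reel 0.58 [258.7 150. ] 285
driver 0.82 [378.4 232.6] 187
heatsink 0.63 [363.  260.6] 376
carton 0.92 [118.4 260.8] 769
brush 0.73 [289.1 251.8] 707
brush 0.56 [119.2 202.3] 515
```

View pics/scene0.png

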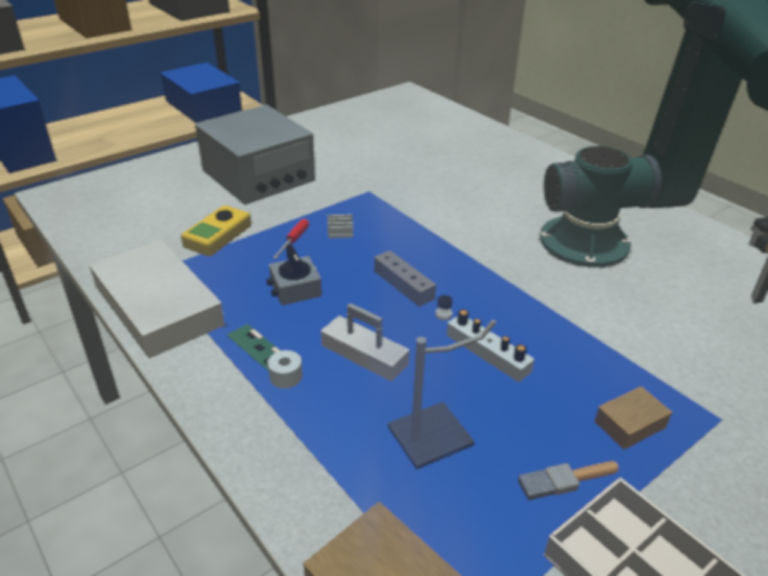

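View pics/top0.png

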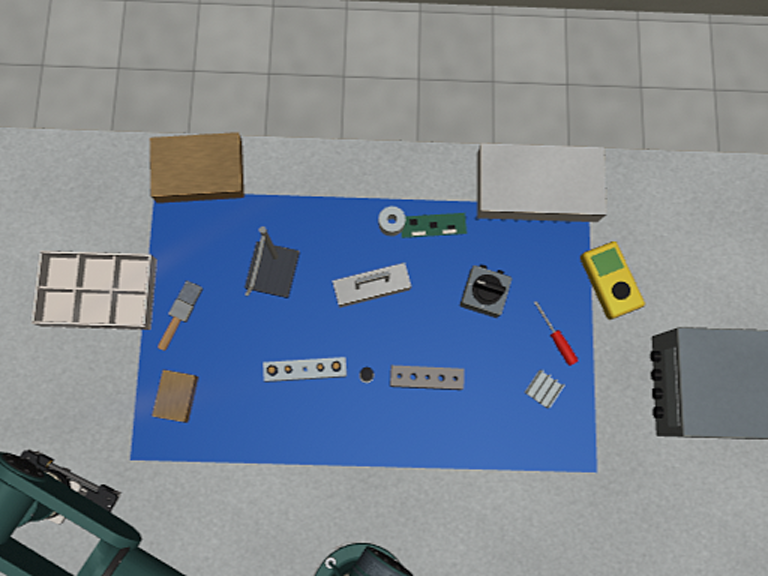

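The scene view shows the stand with four pins (about (462,315)–(520,350)), the block at (405,277), the cover at (365,345), the hook at (430,400) and the isolator at (295,280). The top view shows the stand at (305,369) with its middle hole empty, the block at (427,377), the isolator at (487,290), the cover at (372,284) and the hook at (270,265). I'll zoom in to measure.

```bash
cat > z.py <<'E'
from h import *
import sys
def crop(n,f,c,w,h,s):
    p=cams.snapshot(n); u,v=c
    im=p['frame'][v:v+h,u:u+w,::-1]
    cv2.imwrite('pics/'+f,cv2.resize(im,None,fx=s,fy=s,interpolation=cv2.INTER_CUBIC)); return p
E
python3 - <<'E'
from z import *
crop('top','t1.png',(165,225),150,45,5)
crop('top','t2.png',(160,145),190,70,4)
crop('scene','s1.png',(170,140),190,150,4)
E
```

```text
(no output)
```

View pics/t1.png

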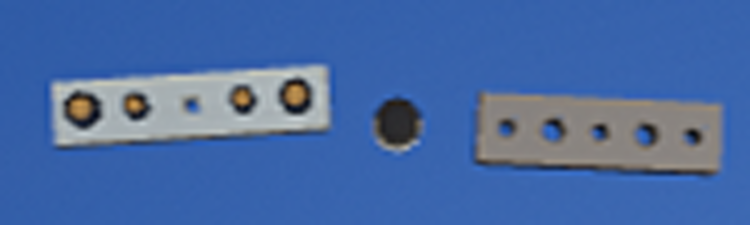

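View pics/t2.png

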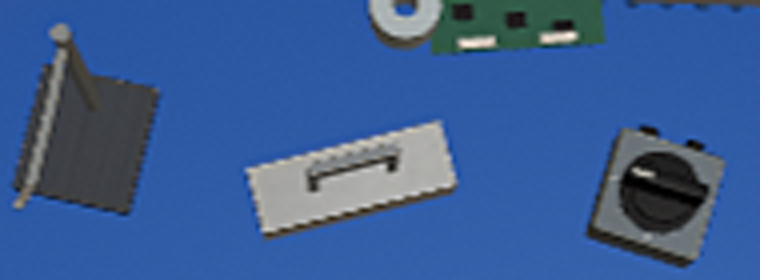

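View pics/s1.png

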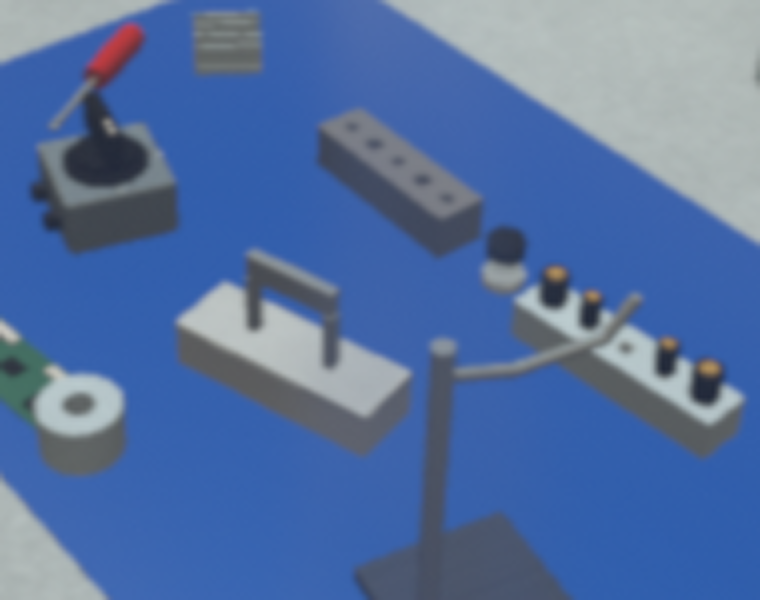

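```bash
cat > m.py <<'E'
from z import *
from scipy.optimize import least_squares
T=cams.snapshot('top'); S=cams.snapshot('scene')
def px(c,s,l): return [((x+.5)/s-.5+c[0],(y+.5)/s-.5+c[1]) for x,y in l]
def fit(name,local,obs,x0):
    # obs list of (cam,idx,uv)
    def W(q,l): c,s=np.cos(q[2]),np.sin(q[2]); return [q[0]+c*l[0]-s*l[1],q[1]+s*l[0]+c*l[1],l[2]]
    f=lambda q:np.concatenate([proj(p,W(q,local[i]))-uv for p,i,uv in obs])
    r=least_squares(f,x0); 
    print(name,np.round(r.x,4),'yawdeg',round(np.degrees(r.x[2]),2),'rms px',round(np.sqrt(np.mean(r.fun**2)),2))
    return r.x,W
E
cat > fit1.py <<'E'
from m import *
tc=(165,225);sc=(170,140)
# stand: local y order: image left = +y
L=[[0,68,60],[0,34,60],[0,-34,60],[0,-68,60]];L=np.array(L)/1000
t=px(tc,5,[(81,107),(136,104),(242,98),(295,95)])
s=px(sc,4,[(709,367),(668,343),(592,295),(555,272)])
A=[(T,i,t[i]) for i in range(4)];B=[(S,i,s[i]) for i in range(4)]
for o in (A,B,A+B): fit('stand',L,o,[.4,.1,0])
L=np.array([[0,60,40],[0,30,40],[0,0,40],[0,-30,40],[0,-60,40]])/1000
t=px(tc,5,[(507,127),(553,129),(600,131),(646,134),(693,137)])
s=px(sc,4,[(447,198),(423,180),(398,161),(374,144),(351,127)])
A=[(T,i,t[i]) for i in range(5)];B=[(S,i,s[i]) for i in range(5)]
for o in (A,B,A+B): fit('block',L,o,[.4,-.1,0])
# isolator box top corners z=50 (image t2): TL,TR,BR,BL
t2=(160,145)
L=np.array([[45,45,50],[45,-45,50],[-45,-45,50],[-45,45,50]])/1000
t=px(t2,4,[(626,128),(724,159),(698,254),(594,233)])
s=px(sc,4,[(72,213),(37,145),(144,122),(177,182)])
fit('iso',L,[(T,i,t[i]) for i in range(4)],[.5,-.2,0])
fit('isoS',L,[(S,i,s[i]) for i in range(4)],[.5,-.2,0])
L=np.array([[28,82,40],[28,-82,40],[-28,-82,40],[-28,82,40]])/1000
t=px(t2,4,[(246,168),(441,122),(457,185),(264,232)])
s=px(sc,4,[(364,417),(178,322),(226,283),(411,375)])
for o in ([(T,i,t[i]) for i in range(4)],[(S,i,s[i]) for i in range(4)]): fit('cover',L,o,[.5,0,0])
# hook post top, tip
L=np.array([[80,0,227],[-48,0,216]])/1000
t=px(t2,4,[(60,33),(18,206)]); s=px(sc,4,[(443,346),(637,297)])
for o in ([(T,i,t[i]) for i in range(2)],[(S,i,s[i]) for i in range(2)]): fit('hook',L,o,[.5,.2,0])
E
python3 fit1.py
```

```text
stand [0.4604 0.1323 0.0841] yawdeg 4.82 rms px 0.12
stand [0.4611 0.1368 0.0937] yawdeg 5.37 rms px 0.11
stand [0.4602 0.1344 0.088 ] yawdeg 5.04 rms px 0.5
block [ 0.4499 -0.1305 -0.0258] yawdeg -1.48 rms px 0.07
block [ 0.4524 -0.1245 -0.0033] yawdeg -0.19 rms px 0.09
block [ 0.4501 -0.1286 -0.0164] yawdeg -0.94 rms px 0.55
iso [ 0.6418 -0.2589 -0.2535] yawdeg -14.53 rms px 0.86
isoS [ 0.6454 -0.248  -0.2531] yawdeg -14.5 rms px 0.56
cover [ 0.65   -0.0065  0.2721] yawdeg 15.59 rms px 0.19
cover [0.6528 0.0008 0.2704] yawdeg 15.49 rms px 0.34
hook [ 0.6323  0.2272 -0.1908] yawdeg -10.93 rms px 0.22
hook [ 0.635   0.2328 -0.2085] yawdeg -11.94 rms px 0.06
```

```bash
cat > plan.py <<'E'
import sys,numpy as np
from bench import get_obs
o=get_obs(); a=sys.argv[1:]
tp=o['tool_pos'];yaw=o['ee_rot'][2]
x,y,z,yd=[float(v) if v!='-' else None for v in a[:4]]
d=np.array([(x if x is not None else tp[0])-tp[0],(y if y is not None else tp[1])-tp[1]])
c,s=np.cos(yaw),np.sin(yaw)
print('tx %.2f ty %.2f tz %.2f cm'%(100*(d[0]*c+d[1]*s),100*(d[0]*s-d[1]*c),-100*((z if z is not None else tp[2])-tp[2])),
 'twist %.1f'%(-((yd-np.degrees(yaw)+180)%360-180) if yd is not None else 0),'now',np.round(tp,4),'rpy',np.round(np.degrees(o['ee_rot']),2),'t',round(float(o['time']),2),'w',round(float(o['width']),4),'F',np.round(o['wrist_force'],1),'j6',round(float(o['joint_positions'][5]),2))
E
python3 plan.py .643 -.254 .215 75.5
```

```text
tx -69.09 ty -52.40 tz 0.15 cm twist 80.8 now [0.2211 0.5036 0.2165] rpy [179.99  -0.   156.29] t 1.75 w 0.0937 F [ 0.4  0.8 -0.3] j6 -0.1
```

```bash
python3 -m crank '[{"tx":-2,"ty":-1.5},{"tx":-4,"ty":-3},{"tx":-4,"ty":-3},{"tx":-4,"ty":-3},{"tx":-4,"ty":-3},{"tx":-4,"ty":-3},{"tx":-4,"ty":-3},{"tx":-4,"ty":-3},{"tx":-4,"ty":-3},{"tx":-4,"ty":-3},{"tx":-4,"ty":-3},{"tx":-4,"ty":-3}]'; python3 -m crank '[{"tx":-4,"ty":-3},{"tx":-4,"ty":-3},{"tx":-4,"ty":-3},{"tx":-4,"ty":-3},{"tx":-4,"ty":-3},{"tx":-2,"ty":-1.5},{"twist":5,"grip":0.6},{"twist":10},{"twist":10},{"twist":10},{"twist":10},{"twist":10}]';python3 -m crank '[{"twist":10},{"twist":10},{"twist":6},{}]'; python3 plan.py .643 -.254 .13 75.5
```

```text
tx -69.09 ty -52.40 tz 8.65 cm twist 80.8 now [0.2211 0.5036 0.2165] rpy [179.99  -0.   156.29] t 1.75 w 0.0937 F [ 0.4  0.8 -0.3] j6 -0.1invalid input at $[0]: expected keys tx, ty, tz, twist, grip
invalid input at $[0]: expected keys tx, ty, tz, twist, grip
invalid input at $[0]: expected keys tx, ty, tz, twist, grip
```

```bash
python3 -m crank '[{"tx":-2,"ty":-1.5,"tz":0,"twist":2,"grip":1}]'; python3 plan.py .643 -.254 .215 75.5
```

```text
time: 1.88
tool_pos: [0.233, 0.4823, 0.2162]
ee_rot: [-3.141, -0.0, 2.694]
wrist_force: [0.7, 0.3, -0.3]
width: 0.0934
tx -68.83 ty -48.63 tz 0.12 cm twist 78.9 now [0.233  0.4823 0.2162] rpy [-1.7999e+02 -2.0000e-02  1.5436e+02] t 1.88 w 0.0934 F [ 0.7  0.3 -0.3] j6 -0.11
```

```bash
python3 -m crank '[{"tx":-4.3,"ty":-3,"tz":0,"twist":0,"grip":1},{"tx":-4.3,"ty":-3,"tz":0,"twist":0,"grip":1},{"tx":-4.3,"ty":-3,"tz":0,"twist":0,"grip":1},{"tx":-4.3,"ty":-3,"tz":0,"twist":0,"grip":1},{"tx":-4.3,"ty":-3,"tz":0,"twist":0,"grip":1},{"tx":-4.3,"ty":-3,"tz":0,"twist":0,"grip":1},{"tx":-4.3,"ty":-3,"tz":0,"twist":0,"grip":1},{"tx":-4.3,"ty":-3,"tz":0,"twist":0,"grip":1},{"tx":-4.3,"ty":-3,"tz":0,"twist":0,"grip":1},{"tx":-4.3,"ty":-3,"tz":0,"twist":0,"grip":1},{"tx":-4.3,"ty":-3,"tz":0,"twist":0,"grip":0.6}]'; python3 -m crank '[{"tx":-4.3,"ty":-3,"tz":0,"twist":0,"grip":0.6},{"tx":-4.3,"ty":-3,"tz":0,"twist":0,"grip":0.6},{"tx":-4.3,"ty":-3,"tz":0,"twist":0,"grip":0.6},{"tx":0,"ty":0,"tz":0,"twist":10,"grip":0.6},{"tx":0,"ty":0,"tz":0,"twist":10,"grip":0.6},{"tx":0,"ty":0,"tz":0,"twist":10,"grip":0.6},{"tx":0,"ty":0,"tz":0,"twist":10,"grip":0.6},{"tx":0,"ty":0,"tz":0,"twist":10,"grip":0.6},{"tx":0,"ty":0,"tz":0,"twist":10,"grip":0.6},{"tx":0,"ty":0,"tz":0,"twist":10,"grip":0.6},{"tx":0,"ty":0,"tz":0,"twist":9,"grip":0.6}]'; python3 plan.py .643 -.254 .15 75.5
```

```text
time: 3.25
tool_pos: [0.5172, -0.0223, 0.2167]
ee_rot: [3.141, 0.001, 2.693]
wrist_force: [0.2, 0.3, 0.3]
width: 0.0872
time: 4.62
tool_pos: [0.5937, -0.1577, 0.2164]
ee_rot: [-3.141, -0.0, 1.309]
wrist_force: [0.7, -0.1, 0.3]
width: 0.0565
tx -8.02 ty 7.26 tz 6.64 cm twist -0.5 now [ 0.5937 -0.1577  0.2164] rpy [-1.7999e+02 -1.0000e-02  7.4990e+01] t 4.62 w 0.0565 F [ 0.7 -0.1  0.3] j6 -0.09
```

```bash
python3 -m crank '[{"tx":-2,"ty":1.8,"tz":0,"twist":0,"grip":0.6},{"tx":-3,"ty":2.7,"tz":0,"twist":0,"grip":0.6},{"tx":-3,"ty":2.8,"tz":0,"twist":-0.5,"grip":0.6},{"tx":0,"ty":0,"tz":3,"twist":0,"grip":0.6},{"tx":0,"ty":0,"tz":3.6,"twist":0,"grip":0.6},{"tx":0,"ty":0,"tz":0,"twist":0,"grip":0.6}]'; python3 - <<'E'
from z import *
o=get_obs();print(o['tool_pos'],o['ee_rot'])
a=crop('top','t3.png',(290,150),80,80,7);b=crop('scene','s3.png',(150,110),100,100,6)
tp=o['tool_pos']
for p,c,s in((a,(290,150),7),(b,(150,110),6)):
    for X in([*tp[:2],tp[2]-.011],[.643,-.254,.097]):
        print((proj(p,X)-c+.5)*s-.5)
E
```

```text
time: 5.38
tool_pos: [0.6419, -0.2528, 0.1457]
ee_rot: [-3.133, -0.002, 1.323]
wrist_force: [0.6, 0.2, -0.6]
width: 0.0561
[ 0.64189479 -0.25282881  0.14573768] [-3.13292498e+00 -1.91320844e-03  1.32255649e+00]
[265.39618335 265.73494923]
[253.2579119  280.48819862]
[272.25800147 284.34226712]
[273.86210375 345.89265911]
```

View pics/t3.png

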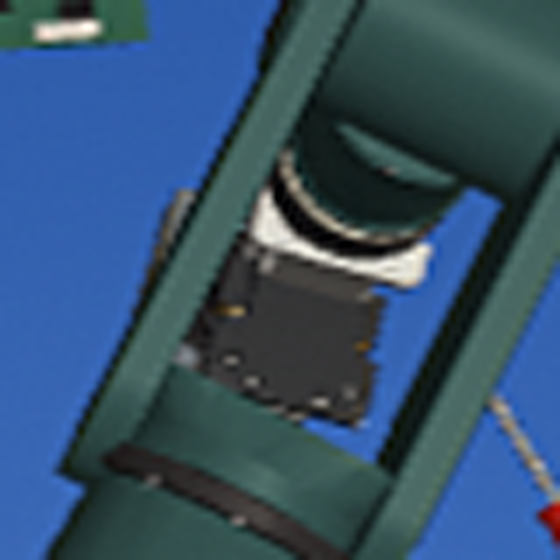

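View pics/s3.png

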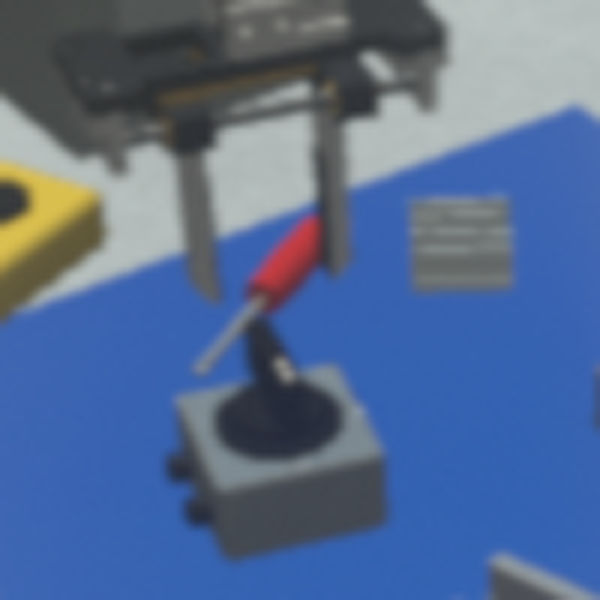

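Scene view: the fingertips, at (210,298) and (337,270), project where the state says they are, so the scene calibration is good here. The handle sits centred below them. Descending.

```bash
python3 -m crank '[{"tx":0,"ty":0,"tz":3,"twist":0,"grip":0.6},{"tx":0,"ty":0,"tz":2.6,"twist":0,"grip":0.6},{"tx":0,"ty":0,"tz":1,"twist":0,"grip":0.6},{"tx":0,"ty":0,"tz":0,"twist":0,"grip":0},{"tx":0,"ty":0,"tz":0,"twist":0,"grip":0},{"tx":0,"ty":0,"tz":0,"twist":0,"grip":0},{"tx":0,"ty":0,"tz":0,"twist":0,"grip":0},{"tx":0,"ty":0,"tz":0,"twist":0,"grip":0}]'; python3 plan.py - - - 165.5
```

```text
time: 6.48
tool_pos: [0.6442, -0.2538, 0.085]
ee_rot: [3.141, 0.0, 1.323]
wrist_force: [0.5, 0.2, 1.6]
width: 0.0137
tx 0.00 ty 0.00 tz -0.00 cm twist -89.7 now [ 0.6442 -0.2538  0.085 ] rpy [179.95   0.    75.79] t 6.47 w 0.0137 F [0.5 0.2 1.6] j6 -0.21
```

```bash
python3 -m crank '[{"tx":0,"ty":0,"tz":0,"twist":-8,"grip":0},{"tx":0,"ty":0,"tz":0,"twist":-8,"grip":0},{"tx":0,"ty":0,"tz":0,"twist":-8,"grip":0},{"tx":0,"ty":0,"tz":0,"twist":-8,"grip":0},{"tx":0,"ty":0,"tz":0,"twist":-8,"grip":0},{"tx":0,"ty":0,"tz":0,"twist":-8,"grip":0},{"tx":0,"ty":0,"tz":0,"twist":-8,"grip":0},{"tx":0,"ty":0,"tz":0,"twist":-8,"grip":0},{"tx":0,"ty":0,"tz":0,"twist":-8,"grip":0},{"tx":0,"ty":0,"tz":0,"twist":-8,"grip":0}]'; python3 plan.py - - - 165.5;  python3 -m crank '[{"tx":0,"ty":0,"tz":0,"twist":-5,"grip":0},{"tx":0,"ty":0,"tz":0,"twist":-4,"grip":0},{"tx":0,"ty":0,"tz":0,"twist":-3,"grip":0},{"tx":0,"ty":0,"tz":0,"twist":0,"grip":0},{"tx":0,"ty":0,"tz":0,"twist":0,"grip":0}]';python3 plan.py - - - 165.5; python3 -c "
from bench import get_obs;print(get_obs()['wrist_torque'])"
```

```text
time: 7.72
tool_pos: [0.6424, -0.2546, 0.085]
ee_rot: [-3.139, -0.002, 2.722]
wrist_force: [-4.0, -1.3, 3.1]
width: 0.0138
tx 0.00 ty 0.00 tz -0.00 cm twist -9.5 now [ 0.6424 -0.2546  0.085 ] rpy [-1.7987e+02 -1.4000e-01  1.5598e+02] t 7.72 w 0.0138 F [-4.  -1.3  3.1] j6 -1.61
time: 8.35
tool_pos: [0.6423, -0.2548, 0.085]
ee_rot: [-3.14, -0.003, 2.925]
wrist_force: [-5.1, -2.4, 3.8]
width: 0.0143
tx 0.00 ty 0.00 tz -0.00 cm twist 2.1 now [ 0.6423 -0.2548  0.085 ] rpy [-1.7989e+02 -1.6000e-01  1.6760e+02] t 8.35 w 0.0143 F [-5.1 -2.4  3.8] j6 -1.81
[-0.26117073  0.92192742 -0.64605886]
```

```bash
python3 -m crank '[{"tx":0,"ty":0,"tz":0,"twist":1.5,"grip":0},{"tx":0,"ty":0,"tz":0,"twist":0,"grip":0.5},{"tx":0,"ty":0,"tz":0,"twist":0,"grip":0.5},{"tx":0,"ty":0,"tz":-2,"twist":0,"grip":0.5},{"tx":0,"ty":0,"tz":-4,"twist":0,"grip":0.5},{"tx":0,"ty":0,"tz":-4,"twist":0,"grip":0.5}]'; python3 plan.py .455 .06 .185 95; python3 - <<'E'
from z import *
crop('scene','s4.png',(150,110),100,100,6)
E
```

```text
time: 9.1
tool_pos: [0.6443, -0.2534, 0.1869]
ee_rot: [3.142, 0.001, 2.903]
wrist_force: [0.3, -0.2, 0.5]
width: 0.0464
tx 25.80 ty 25.98 tz 0.19 cm twist 71.3 now [ 0.6443 -0.2534  0.1869] rpy [1.8000e+02 8.0000e-02 1.6632e+02] t 9.1 w 0.0464 F [ 0.3 -0.2  0.5] j6 -1.79
```

View pics/s4.png

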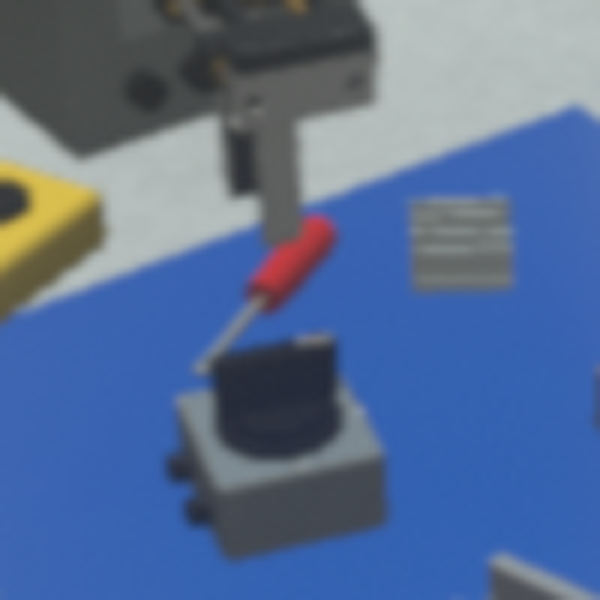

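The handle stands along the box's x with its white mark towards the robot, so it is off. Next I'll go above the first thick pin.

```bash
python3 plan.py .4667 .0668 .13 95.1;  python3 -m crank '[{"tx":2,"ty":2.2,"tz":0,"twist":0,"grip":0.5},{"tx":3,"ty":3.3,"tz":0,"twist":0,"grip":0.5},{"tx":3,"ty":3.3,"tz":0,"twist":0,"grip":0.5},{"tx":3,"ty":3.3,"tz":0,"twist":0,"grip":0.5},{"tx":3,"ty":3.3,"tz":0,"twist":0,"grip":0.5},{"tx":3,"ty":3.3,"tz":0,"twist":0,"grip":0.5},{"tx":3,"ty":3.3,"tz":0,"twist":0,"grip":0.5},{"tx":2.5,"ty":2.6,"tz":0,"twist":0,"grip":0.5}]'; python3 -m crank '[{"tx":0,"ty":0,"tz":0,"twist":8,"grip":0.5},{"tx":0,"ty":0,"tz":0,"twist":9,"grip":0.5},{"tx":0,"ty":0,"tz":0,"twist":9,"grip":0.5},{"tx":0,"ty":0,"tz":0,"twist":9,"grip":0.5},{"tx":0,"ty":0,"tz":0,"twist":9,"grip":0.5},{"tx":0,"ty":0,"tz":0,"twist":9,"grip":0.5},{"tx":0,"ty":0,"tz":0,"twist":9,"grip":0.5},{"tx":0,"ty":0,"tz":0,"twist":9,"grip":0.5},{"tx":0,"ty":0,"tz":0,"twist":0,"grip":0.5}]';python3 plan.py .4667 .0668 .13 95.1
```

```text
tx 25.08 ty 26.97 tz 6.49 cm twist 71.2 now [ 0.6466 -0.2546  0.1949] rpy [-179.85    0.75  166.32] t 9.15 w 0.0469 F [ 0.3 -0.3  3.6] j6 -1.79
time: 10.15
tool_pos: [0.4833, 0.0403, 0.186]
ee_rot: [3.14, 0.003, 2.903]
wrist_force: [0.1, -0.1, -0.1]
width: 0.0471
time: 11.28
tool_pos: [0.4841, 0.0388, 0.1857]
ee_rot: [3.139, 0.0, 1.665]
wrist_force: [0.5, 0.5, -0.0]
width: 0.0469
tx 2.95 ty -1.47 tz 5.57 cm twist 0.3 now [0.4841 0.0388 0.1857] rpy [179.87   0.    95.42] t 11.28 w 0.0469 F [ 0.5  0.5 -0. ] j6 -0.13
```

```bash
python3 -m crank '[{"tx":1.5,"ty":-0.7,"tz":1,"twist":0.3,"grip":0.5},{"tx":1.4,"ty":-0.8,"tz":3,"twist":0,"grip":0.5},{"tx":0,"ty":0,"tz":3,"twist":0,"grip":0.5},{"tx":0,"ty":0,"tz":1.5,"twist":0,"grip":0.5},{"tx":0,"ty":0,"tz":0,"twist":0,"grip":0.5}]'; python3 - <<'E'
from z import *
o=get_obs();tp=o['tool_pos'];print(np.round(tp,4),o['ee_rot'])
b=crop('scene','s5.png',(270,165),100,100,7);a=crop('top','t5.png',(165,215),100,60,7)
for X in([*tp[:2],tp[2]-.011],[.4667,.0668,.060]):
        print((proj(b,X)-(270,165)+.5)*7-.5)
E
```

```text
time: 11.9
tool_pos: [0.465, 0.0666, 0.0983]
ee_rot: [-3.139, -0.0, 1.659]
wrist_force: [-0.5, -0.5, -0.5]
width: 0.047
[0.465  0.0666 0.0983] [-3.13891333e+00 -4.17463826e-04  1.65891773e+00]
[278.28763942 245.09096152]
[269.80455108 298.94418931]
```

View pics/s5.png

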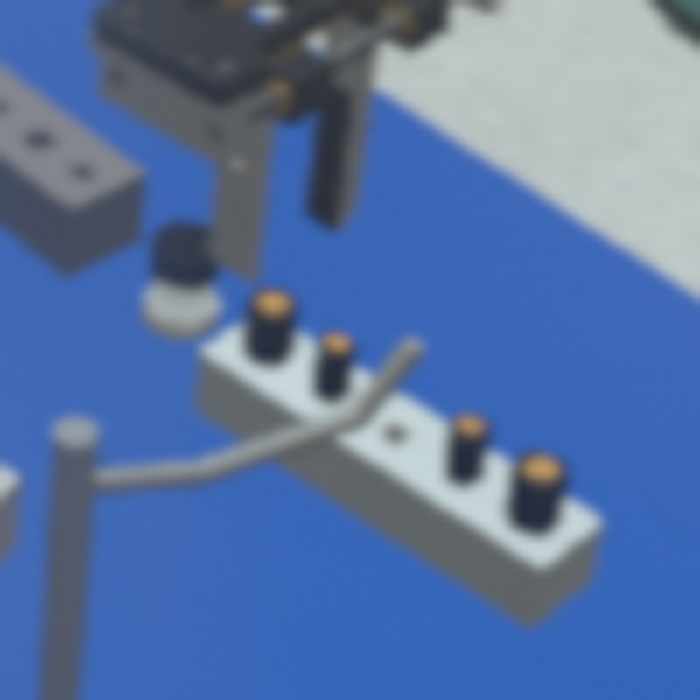

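View pics/t5.png

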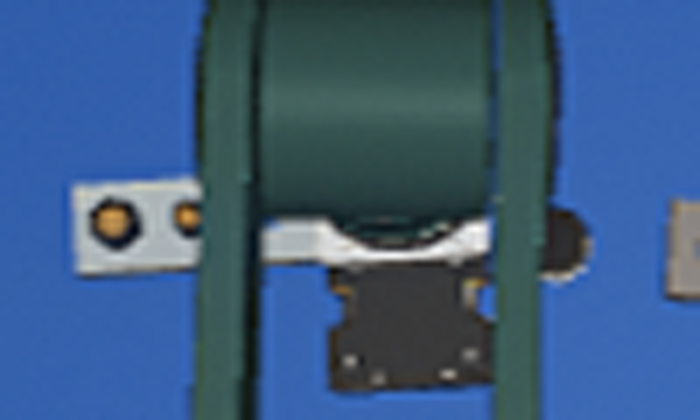

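```bash
python3 plan.py .467 .0685 .049 95; python3 -m crank '[{"tx":0.2,"ty":0.2,"tz":1.5,"twist":0,"grip":0.5},{"tx":0,"ty":0,"tz":2,"twist":0,"grip":0.5},{"tx":0,"ty":0,"tz":1.4,"twist":0,"grip":0.5},{"tx":0,"ty":0,"tz":0,"twist":0,"grip":0.5}]'; python3 plan.py .467 .0685 .049 95
```

```text
tx 0.21 ty 0.05 tz 5.14 cm twist 0.0 now [0.4667 0.0663 0.1004] rpy [ 1.7991e+02 -1.0000e-02  9.5010e+01] t 12.0 w 0.0469 F [-0.6  0.2  1.3] j6 -0.07
time: 12.5
tool_pos: [0.467, 0.0684, 0.0491]
ee_rot: [-3.139, -0.0, 1.658]
wrist_force: [0.4, -1.2, 0.7]
width: 0.0468
tx 0.01 ty 0.00 tz 0.01 cm twist -0.0 now [0.467  0.0684 0.0491] rpy [-1.7984e+02 -2.0000e-02  9.4990e+01] t 12.5 w 0.0468 F [ 0.4 -1.2  0.7] j6 -0.06
```

```bash
python3 -m crank '[{"tx":0,"ty":0,"tz":0,"twist":0,"grip":0},{"tx":0,"ty":0,"tz":0,"twist":0,"grip":0},{"tx":0,"ty":0,"tz":0,"twist":0,"grip":0},{"tx":0,"ty":0,"tz":0,"twist":0,"grip":0},{"tx":0,"ty":0,"tz":0,"twist":0,"grip":0}]'; python3 plan.py - - - -;python3 -m crank '[{"tx":0,"ty":0,"tz":-1,"twist":0,"grip":0},{"tx":0,"ty":0,"tz":-2,"twist":0,"grip":0},{"tx":0,"ty":0,"tz":-3,"twist":0,"grip":0},{"tx":0,"ty":0,"tz":-3,"twist":0,"grip":0},{"tx":0,"ty":0,"tz":0,"twist":0,"grip":0}]';  python3 plan.py .450 -.098 .13 89; python3 - <<'E'
from z import *
crop('scene','s6.png',(270,145),100,100,7)
E
```

```text
time: 13.12
tool_pos: [0.4683, 0.0684, 0.0512]
ee_rot: [3.141, 0.0, 1.658]
wrist_force: [-1.4, -0.2, 4.4]
width: 0.0214
tx 0.00 ty 0.00 tz -0.00 cm twist 0.0 now [0.4683 0.0684 0.0512] rpy [179.95   0.    94.99] t 13.12 w 0.0214 F [-1.4 -0.2  4.4] j6 -0.06
time: 13.75
tool_pos: [0.4698, 0.0684, 0.1433]
ee_rot: [3.135, 0.0, 1.658]
wrist_force: [0.5, 0.2, -0.1]
width: 0.0213
tx -16.41 ty -3.42 tz 1.33 cm twist 6.0 now [0.4698 0.0684 0.1433] rpy [1.7964e+02 1.0000e-02 9.4990e+01] t 13.75 w 0.0213 F [ 0.5  0.2 -0.1] j6 -0.06
```

View pics/s6.png

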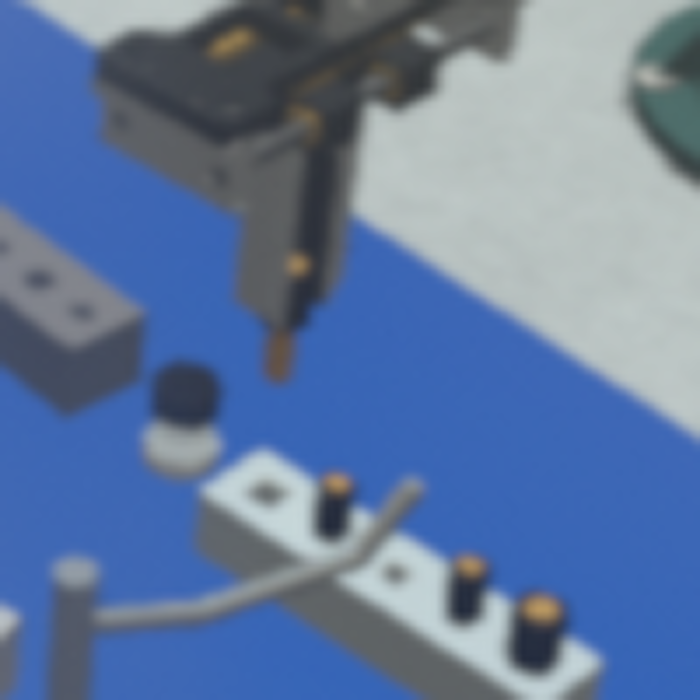

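Scene: the thick pin is held upright, foot at (279,378), and its stand hole is now empty. Carrying it to above block_hole3.

```bash
python3 plan.py .4515 -.0975 .14 89; python3 -m crank '[{"tx":-2,"ty":-0.4,"tz":0,"twist":1,"grip":0},{"tx":-4,"ty":-0.8,"tz":0,"twist":1,"grip":0},{"tx":-4,"ty":-0.8,"tz":0,"twist":1,"grip":0},{"tx":-4,"ty":-0.8,"tz":0,"twist":1,"grip":0},{"tx":-2,"ty":-0.4,"tz":0,"twist":2,"grip":0},{"tx":0,"ty":0,"tz":2,"twist":0,"grip":0},{"tx":0,"ty":0,"tz":1,"twist":0,"grip":0},{"tx":0,"ty":0,"tz":0,"twist":0,"grip":0}]'; python3 plan.py .4515 -.0975 .098 89;
```

```text
tx -16.38 ty -3.14 tz 0.13 cm twist 6.0 now [0.4686 0.0684 0.1413] rpy [179.86   0.    94.99] t 13.8 w 0.0213 F [-0.7 -0.6 -0.9] j6 -0.06
time: 14.8
tool_pos: [0.443, -0.0924, 0.1084]
ee_rot: [-3.138, -0.001, 1.554]
wrist_force: [0.5, -0.0, -0.3]
width: 0.021
tx -0.49 ty 0.86 tz 1.04 cm twist 0.0 now [ 0.443  -0.0924  0.1084] rpy [-1.7977e+02 -8.0000e-02  8.9010e+01] t 14.8 w 0.021 F [ 0.5 -0.  -0.3] j6 -0.31
```

```bash
python3 -m crank '[{"tx":-0.5,"ty":0.85,"tz":0.7,"twist":0,"grip":0},{"tx":0,"ty":0,"tz":0,"twist":0,"grip":0},{"tx":0,"ty":0,"tz":0,"twist":0,"grip":0}]';  python3 plan.py .4515 -.0975 .098 89; python3 - <<'E'
from z import *
b=crop('scene','s7.png',(230,125),80,70,10)
crop('top','t7.png',(230,215),100,60,7)
tp=get_obs()['tool_pos']
for X in([*tp[:2],tp[2]-.047],[.4515,-.0975,.040]):
        print((proj(b,X)-(230,125)+.5)*10-.5)
E
```

```text
time: 15.18
tool_pos: [0.4531, -0.0982, 0.1037]
ee_rot: [3.141, -0.0, 1.553]
wrist_force: [-0.4, -0.2, -0.6]
width: 0.0213
tx 0.07 ty -0.16 tz 0.57 cm twist 0.0 now [ 0.4531 -0.0982  0.1037] rpy [179.98  -0.    89.  ] t 15.18 w 0.0213 F [-0.4 -0.2 -0.6] j6 -0.32
[450.01363106 551.12472702]
[452.68509991 593.75162002]
```

View pics/s7.png

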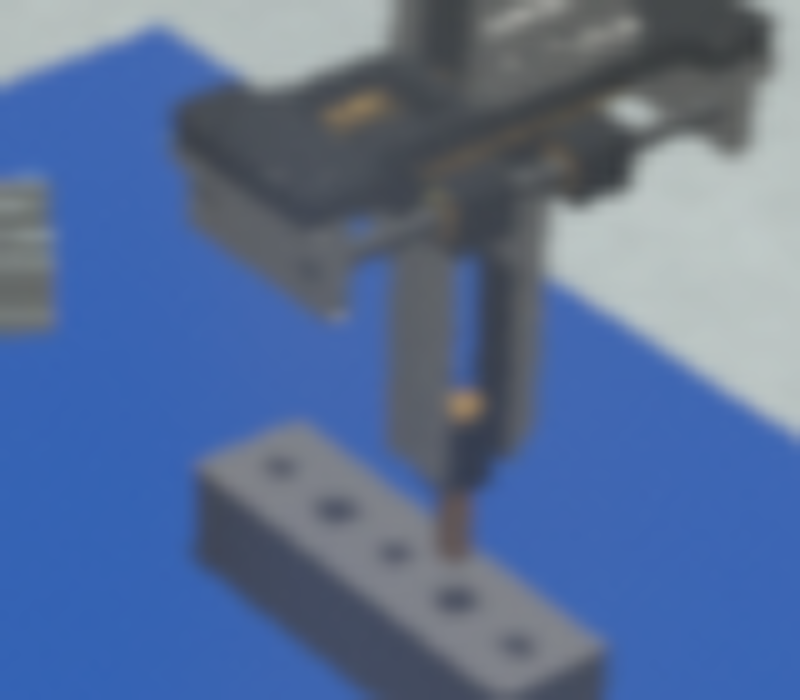

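View pics/t7.png

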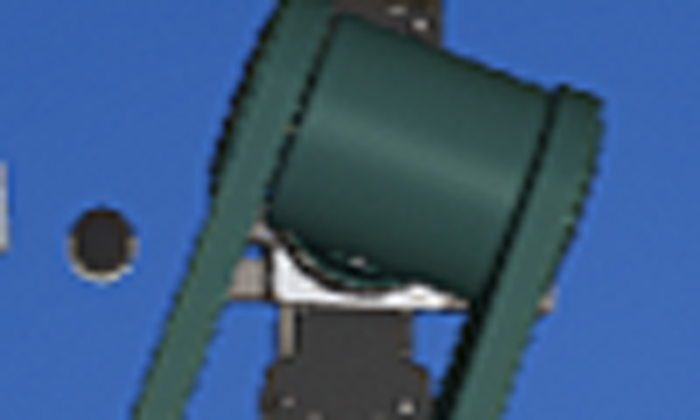

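```bash
cat > rel.py <<'E'
from z import *
import sys
# rel.py cx cy s fx fy footz hx hy [tool tcp]
p=cams.snapshot('scene'); a=[float(v) for v in sys.argv[1:]]
cx,cy,s=a[:3]; f=lambda x,y:((x+.5)/s-.5+cx,(y+.5)/s-.5+cy)
tp=get_obs()['tool_pos']
F=ray(p,f(a[3],a[4]),tp[2]-a[5]); H=ray(p,f(a[6],a[7]),.04)
print('foot',np.round(F,4),'hole',np.round(H,4),'d',np.round(H-F,4),'tcp',np.round(tp,4),'target tcp',np.round(tp[:2]+(H-F)[:2],4))
E
python3 rel.py 230 125 10 454 553 .047 456 599
```

```text
foot [ 0.4526 -0.0967  0.0568] hole [ 0.4525 -0.0948  0.04  ] d [-0.0001  0.0019 -0.0168] tcp [ 0.4529 -0.0982  0.1038] target tcp [ 0.4528 -0.0963]
```

```bash
python3 -m crank '[{"tx":0.2,"ty":0,"tz":1,"twist":0,"grip":0},{"tx":0,"ty":0,"tz":0.5,"twist":0,"grip":0},{"tx":0,"ty":0,"tz":0,"twist":0,"grip":0}]'; python3 - <<'E'
from z import *
b=crop('scene','s8.png',(250,150),50,50,14)
E
python3 -m crank '[{"tx":0,"ty":0,"tz":0.3,"twist":0,"grip":0},{"tx":0,"ty":0,"tz":0.2,"twist":0,"grip":0},{"tx":0,"ty":0,"tz":0,"twist":0,"grip":0}]'
```

```text
time: 15.7
tool_pos: [0.4522, -0.096, 0.0875]
ee_rot: [-3.14, -0.001, 1.553]
wrist_force: [-0.1, 1.0, -0.2]
width: 0.021
time: 16.12
tool_pos: [0.4525, -0.0964, 0.0832]
ee_rot: [-3.141, 0.0, 1.553]
wrist_force: [0.2, -0.4, -1.0]
width: 0.0213
```

View pics/s8.png

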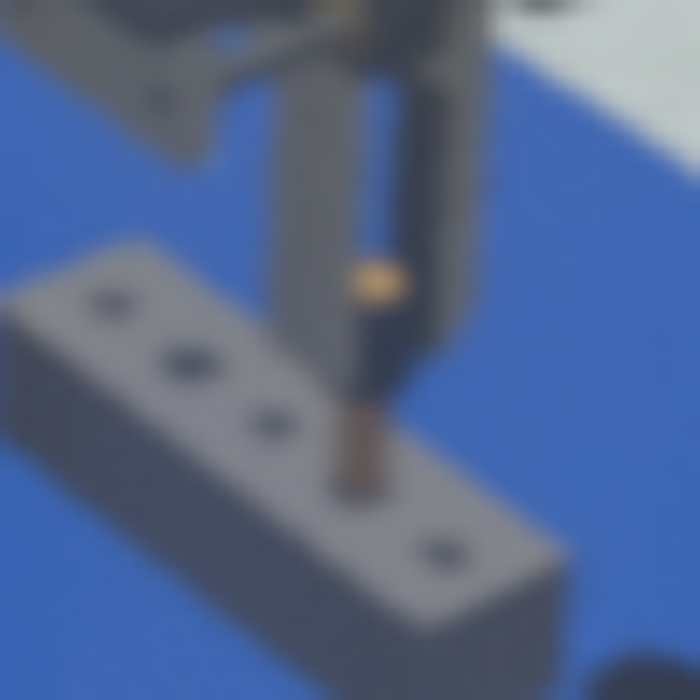

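The foot sits in the mouth at (358,490) and is already 4 mm below the top face with no force. Pushing home.

```bash
python3 -m crank '[{"tx":0,"ty":0,"tz":0.4,"twist":0,"grip":0},{"tx":0,"ty":0,"tz":0.4,"twist":0,"grip":0},{"tx":0,"ty":0,"tz":0,"twist":0,"grip":0}]'; python3 -m crank '[{"tx":0,"ty":0,"tz":0.5,"twist":0,"grip":0},{"tx":0,"ty":0,"tz":0.5,"twist":0,"grip":0},{"tx":0,"ty":0,"tz":0.4,"twist":0,"grip":0},{"tx":0,"ty":0,"tz":0,"twist":0,"grip":0}]'
```

```text
time: 16.5
tool_pos: [0.4523, -0.0963, 0.0747]
ee_rot: [-3.14, -0.0, 1.553]
wrist_force: [-2.2, -0.7, -1.8]
width: 0.0212
time: 17.0
tool_pos: [0.4523, -0.0963, 0.0606]
ee_rot: [-3.14, 0.0, 1.553]
wrist_force: [-2.2, -4.1, -1.9]
width: 0.0212
```

```bash
python3 -m crank '[{"tx":0,"ty":0,"tz":0.3,"twist":0,"grip":0},{"tx":0,"ty":0,"tz":0.2,"twist":0,"grip":0},{"tx":0,"ty":0,"tz":0,"twist":0,"grip":0}]'
```

```text
time: 17.38
tool_pos: [0.4524, -0.0965, 0.0572]
ee_rot: [-3.141, 0.001, 1.553]
wrist_force: [-5.3, -2.4, 4.4]
width: 0.0214
```

```bash
python3 -m crank '[{"tx":0,"ty":0,"tz":0.1,"twist":0,"grip":0},{"tx":0,"ty":0,"tz":0,"twist":0,"grip":0},{"tx":0,"ty":0,"tz":0,"twist":0,"grip":0.5},{"tx":0,"ty":0,"tz":0,"twist":0,"grip":0.5},{"tx":0,"ty":0,"tz":-1.5,"twist":0,"grip":0.5},{"tx":0,"ty":0,"tz":-3,"twist":0,"grip":0.5},{"tx":0,"ty":0,"tz":-4,"twist":0,"grip":0.5}]';python3 - <<'E'
from z import *
b=crop('scene','s9.png',(250,150),50,50,14)
E
python3 plan.py .465 .103 .145 95
```

```text
time: 18.25
tool_pos: [0.4526, -0.0958, 0.1413]
ee_rot: [-3.141, -0.001, 1.553]
wrist_force: [0.6, 0.3, -0.5]
width: 0.0471
tx 20.00 ty 0.53 tz 0.34 cm twist -6.0 now [ 0.4562 -0.0969  0.1484] rpy [1.7936e+02 1.5000e-01 8.9010e+01] t 18.3 w 0.0468 F [ 2.4 -0.3  2.6] j6 -0.31
```

View pics/s9.png

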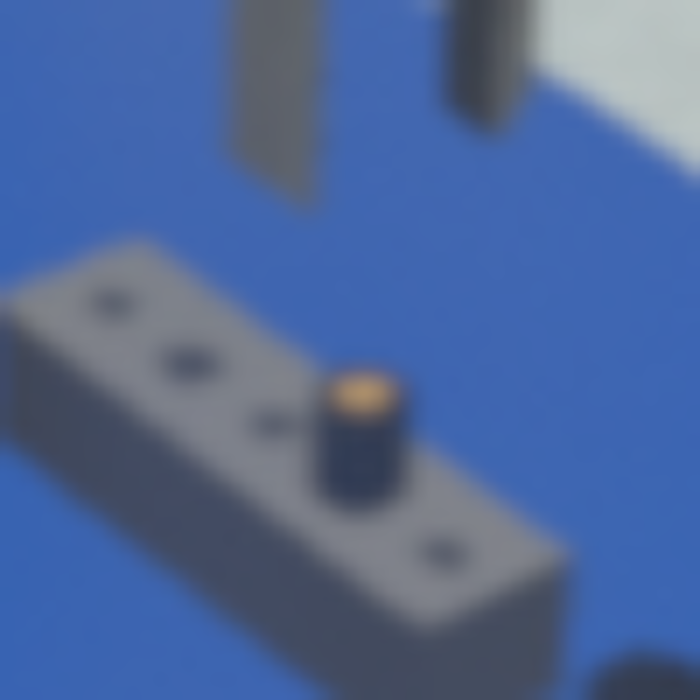

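The thick pin's head sits flush on the block at (360,440). Next, the thin pin.

```bash
python3 -m crank '[{"tx":2.5,"ty":0.1,"tz":0,"twist":-1,"grip":0.4},{"tx":5,"ty":0.1,"tz":0,"twist":-2,"grip":0.4},{"tx":5,"ty":0.1,"tz":0,"twist":-2,"grip":0.4},{"tx":5,"ty":0.1,"tz":0,"twist":-1,"grip":0.4},{"tx":2.4,"ty":0,"tz":0,"twist":0,"grip":0.4},{"tx":0,"ty":0,"tz":0,"twist":0,"grip":0.4},{"tx":0,"ty":0,"tz":0,"twist":0,"grip":0.4}]'; python3 plan.py .4653 .1023 .1 95
```

```text
time: 19.18
tool_pos: [0.4503, 0.1021, 0.1409]
ee_rot: [3.141, 0.0, 1.658]
wrist_force: [-0.1, 0.0, 0.4]
width: 0.0376
tx -0.12 ty 1.50 tz 4.09 cm twist -0.0 now [0.4503 0.1021 0.1409] rpy [1.7995e+02 2.0000e-02 9.4980e+01] t 19.18 w 0.0376 F [-0.1  0.   0.4] j6 0.01
```

```bash
python3 -m crank '[{"tx":-0.1,"ty":1.5,"tz":0,"twist":0,"grip":0.4},{"tx":0,"ty":0,"tz":3,"twist":0,"grip":0.4},{"tx":0,"ty":0,"tz":1.5,"twist":0,"grip":0.4},{"tx":0,"ty":0,"tz":0,"twist":0,"grip":0.4},{"tx":0,"ty":0,"tz":0,"twist":0,"grip":0.4}]'; python3 plan.py .4653 .1023 .05 95; python3 - <<'E'
from z import *
b=crop('scene','s10.png',(280,165),70,70,10)
E
```

```text
time: 19.8
tool_pos: [0.4657, 0.1028, 0.0962]
ee_rot: [3.14, -0.0, 1.657]
wrist_force: [0.5, 0.1, -0.6]
width: 0.0379
tx -0.04 ty -0.04 tz 4.62 cm twist -0.0 now [0.4657 0.1028 0.0962] rpy [179.93  -0.    94.96] t 19.8 w 0.0379 F [ 0.5  0.1 -0.6] j6 0.01
```

View pics/s10.png

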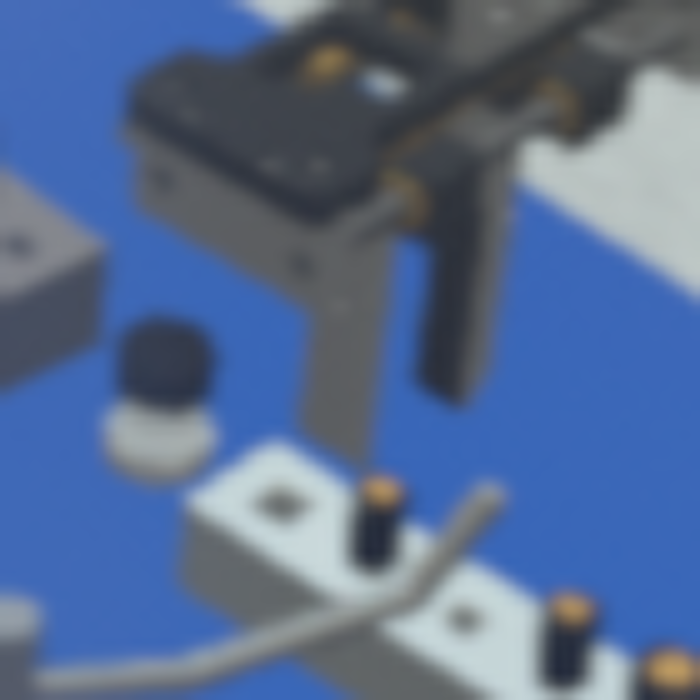

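```bash
python3 -m crank '[{"tx":0,"ty":0,"tz":2.5,"twist":0,"grip":0.4},{"tx":0,"ty":0,"tz":2,"twist":0,"grip":0.4},{"tx":0,"ty":0,"tz":0,"twist":0,"grip":0.4},{"tx":0,"ty":0,"tz":0,"twist":0,"grip":0},{"tx":0,"ty":0,"tz":0,"twist":0,"grip":0},{"tx":0,"ty":0,"tz":0,"twist":0,"grip":0},{"tx":0,"ty":0,"tz":0,"twist":0,"grip":0},{"tx":0,"ty":0,"tz":0,"twist":0,"grip":0}]'; python3 plan.py - - - -
```

```text
time: 20.85
tool_pos: [0.4653, 0.103, 0.0516]
ee_rot: [3.14, -0.0, 1.658]
wrist_force: [-2.1, -0.5, 5.3]
width: 0.0152
tx 0.00 ty 0.00 tz -0.00 cm twist 0.0 now [0.4653 0.103  0.0516] rpy [ 1.7994e+02 -1.0000e-02  9.4990e+01] t 20.85 w 0.0152 F [-2.1 -0.5  5.3] j6 0.01
```

```bash
python3 -m crank '[{"tx":0,"ty":0,"tz":-1,"twist":0,"grip":0},{"tx":0,"ty":0,"tz":-2,"twist":0,"grip":0},{"tx":0,"ty":0,"tz":-3,"twist":0,"grip":0},{"tx":0,"ty":0,"tz":-3,"twist":0,"grip":0},{"tx":-2,"ty":0.1,"tz":0,"twist":1,"grip":0},{"tx":-4,"ty":0.1,"tz":0,"twist":1,"grip":0},{"tx":-4,"ty":0.1,"tz":0,"twist":1,"grip":0},{"tx":-4,"ty":0,"tz":0,"twist":1,"grip":0},{"tx":-2.5,"ty":0,"tz":0,"twist":2,"grip":0},{"tx":0,"ty":0,"tz":0,"twist":0,"grip":0}]'; python3 plan.py .4525 -.066 .1 89
```

```text
time: 22.1
tool_pos: [0.4765, -0.063, 0.1407]
ee_rot: [3.141, 0.0, 1.55]
wrist_force: [-0.9, -0.3, -0.4]
width: 0.0154
tx -0.35 ty -2.40 tz 4.07 cm twist -0.2 now [ 0.4765 -0.063   0.1407] rpy [179.97   0.    88.83] t 22.1 w 0.0154 F [-0.9 -0.3 -0.4] j6 -0.23
```

```bash
python3 -m crank '[{"tx":-0.35,"ty":-1.2,"tz":0,"twist":-0.2,"grip":0},{"tx":0,"ty":-1.2,"tz":1,"twist":0,"grip":0},{"tx":0,"ty":0,"tz":3,"twist":0,"grip":0},{"tx":0,"ty":0,"tz":0.8,"twist":0,"grip":0},{"tx":0,"ty":0,"tz":0,"twist":0,"grip":0},{"tx":0,"ty":0,"tz":0,"twist":0,"grip":0}]'; python3 - <<'E'
from z import *
b=crop('scene','s11.png',(255,155),50,50,14)
E
python3 plan.py .4525 -.066 .1 89
```

```text
time: 22.85
tool_pos: [0.4531, -0.0646, 0.0937]
ee_rot: [3.14, 0.0, 1.557]
wrist_force: [0.6, 0.4, -0.6]
width: 0.0152
tx -0.13 ty -0.06 tz -0.63 cm twist 0.2 now [ 0.4531 -0.0647  0.0937] rpy [1.7988e+02 3.0000e-02 8.9210e+01] t 22.9 w 0.0151 F [ 0.2  0.2 -0.9] j6 -0.25
```

View pics/s11.png

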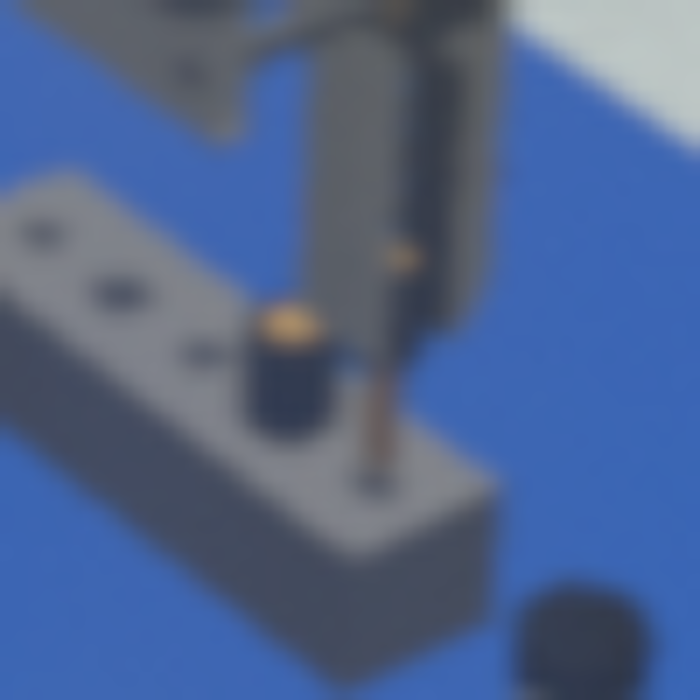

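```bash
python3 rel.py 255 155 14 380 458 .0476 374 484
```

```text
foot [ 0.4513 -0.0654  0.046 ] hole [ 0.4531 -0.0648  0.04  ] d [ 0.0018  0.0006 -0.006 ] tcp [ 0.4531 -0.0648  0.0936] target tcp [ 0.455  -0.0642]
```

```bash
python3 -m crank '[{"tx":-0.06,"ty":0,"tz":0.4,"twist":0,"grip":0},{"tx":0,"ty":0,"tz":0.4,"twist":0,"grip":0},{"tx":0,"ty":0,"tz":0.2,"twist":0,"grip":0},{"tx":0,"ty":0,"tz":0,"twist":0,"grip":0}]'; python3 plan.py - - - -
```

```text
time: 23.45
tool_pos: [0.4522, -0.0654, 0.0822]
ee_rot: [-3.141, 0.0, 1.557]
wrist_force: [0.5, -0.8, -0.2]
width: 0.0152
tx 0.00 ty 0.00 tz -0.00 cm twist 0.0 now [ 0.4522 -0.0654  0.0822] rpy [-1.7998e+02  1.0000e-02  8.9190e+01] t 23.45 w 0.0152 F [ 0.5 -0.8 -0.2] j6 -0.25
```

Foot z is about 0.035 with no resistance, so it is entering.

```bash
python3 -m crank '[{"tx":0,"ty":0,"tz":0.4,"twist":0,"grip":0},{"tx":0,"ty":0,"tz":0.4,"twist":0,"grip":0},{"tx":0,"ty":0,"tz":0,"twist":0,"grip":0}]';python3 -m crank '[{"tx":0,"ty":0,"tz":0.5,"twist":0,"grip":0},{"tx":0,"ty":0,"tz":0.5,"twist":0,"grip":0},{"tx":0,"ty":0,"tz":0.3,"twist":0,"grip":0},{"tx":0,"ty":0,"tz":0,"twist":0,"grip":0}]'; python3 -m crank '[{"tx":0,"ty":0,"tz":0.3,"twist":0,"grip":0},{"tx":0,"ty":0,"tz":0.2,"twist":0,"grip":0},{"tx":0,"ty":0,"tz":0,"twist":0,"grip":0}]'
```

```text
time: 23.82
tool_pos: [0.4522, -0.0654, 0.074]
ee_rot: [-3.141, 0.0, 1.557]
wrist_force: [0.4, -1.1, -1.4]
width: 0.0153
time: 24.32
tool_pos: [0.4522, -0.0654, 0.0611]
ee_rot: [-3.141, 0.0, 1.557]
wrist_force: [0.2, -1.3, -0.4]
width: 0.0151
time: 24.7
tool_pos: [0.4524, -0.0654, 0.0576]
ee_rot: [3.141, 0.0, 1.557]
wrist_force: [-1.3, -1.4, 6.7]
width: 0.0155
```

```bash
python3 -m crank '[{"tx":0,"ty":0,"tz":0,"twist":0,"grip":0.4},{"tx":0,"ty":0,"tz":0,"twist":0,"grip":0.4},{"tx":0,"ty":0,"tz":-1.5,"twist":0,"grip":0.4},{"tx":0,"ty":0,"tz":-3,"twist":0,"grip":0.4},{"tx":0,"ty":0,"tz":-4,"twist":0,"grip":0.4},{"tx":2.5,"ty":0,"tz":0,"twist":-1,"grip":0.4},{"tx":5,"ty":0.1,"tz":0,"twist":-1,"grip":0.4},{"tx":5,"ty":0.3,"tz":0,"twist":-1,"grip":0.4},{"tx":5,"ty":0.4,"tz":0,"twist":-1,"grip":0.4},{"tx":5,"ty":0.5,"tz":0,"twist":-1,"grip":0.4},{"tx":1,"ty":0.5,"tz":0,"twist":-1,"grip":0.4},{"tx":0,"ty":0,"tz":0,"twist":0,"grip":0.4}]'; python3 plan.py .4593 .1707 .1 95
```

```text
time: 26.2
tool_pos: [0.4643, 0.1705, 0.1419]
ee_rot: [3.141, 0.001, 1.662]
wrist_force: [0.6, 0.4, 0.2]
width: 0.0377
tx 0.07 ty -0.50 tz 4.19 cm twist 0.3 now [0.4643 0.1705 0.1419] rpy [1.7998e+02 3.0000e-02 9.5250e+01] t 26.2 w 0.0377 F [0.6 0.4 0.2] j6 0.15
```

```bash
python3 -m crank '[{"tx":0,"ty":-0.5,"tz":1,"twist":0.3,"grip":0.4},{"tx":0,"ty":0,"tz":3,"twist":0,"grip":0.4},{"tx":0,"ty":0,"tz":0.3,"twist":0,"grip":0.4},{"tx":0,"ty":0,"tz":0,"twist":0,"grip":0.4},{"tx":0,"ty":0,"tz":0,"twist":0,"grip":0.4}]'; python3 plan.py .4593 .1707 .05 95; python3 - <<'E'
from z import *
b=crop('scene','s12.png',(290,165),70,80,8)
tp=get_obs()['tool_pos']
E
```

```text
time: 26.82
tool_pos: [0.4598, 0.1697, 0.0997]
ee_rot: [3.139, -0.0, 1.655]
wrist_force: [0.4, 0.0, 0.6]
width: 0.0375
tx 0.10 ty -0.04 tz 4.97 cm twist -0.2 now [0.4598 0.1697 0.0997] rpy [ 1.7988e+02 -2.0000e-02  9.4850e+01] t 26.82 w 0.0375 F [0.4 0.  0.6] j6 0.15
```

View pics/s12.png

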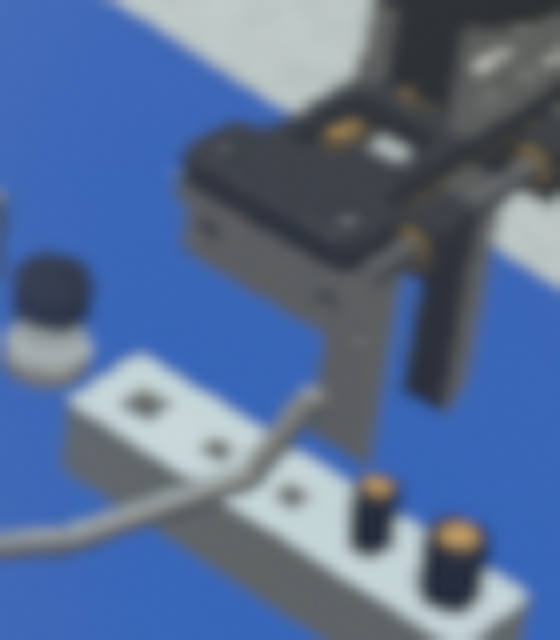

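The gripper is over the second thin pin at (378,490), and the hook stays clear. Grasping.

```bash
python3 -m crank '[{"tx":0.1,"ty":0,"tz":2.5,"twist":0,"grip":0.4},{"tx":0,"ty":0,"tz":2.3,"twist":0,"grip":0.4},{"tx":0,"ty":0,"tz":0,"twist":0,"grip":0.4},{"tx":0,"ty":0,"tz":0,"twist":0,"grip":0},{"tx":0,"ty":0,"tz":0,"twist":0,"grip":0},{"tx":0,"ty":0,"tz":0,"twist":0,"grip":0},{"tx":0,"ty":0,"tz":0,"twist":0,"grip":0},{"tx":0,"ty":0,"tz":0,"twist":0,"grip":0}]'; python3 plan.py - - - -
```

```text
time: 27.88
tool_pos: [0.459, 0.1711, 0.0517]
ee_rot: [3.141, -0.0, 1.656]
wrist_force: [-2.5, -0.4, 5.0]
width: 0.0152
tx 0.00 ty 0.00 tz -0.00 cm twist 0.0 now [0.459  0.1711 0.0517] rpy [ 1.7996e+02 -2.0000e-02  9.4900e+01] t 27.88 w 0.0152 F [-2.5 -0.4  5. ] j6 0.16
```

```bash
python3 -m crank '[{"tx":0,"ty":0,"tz":-1,"twist":0,"grip":0},{"tx":0,"ty":0,"tz":-2,"twist":0,"grip":0},{"tx":0,"ty":0,"tz":-3,"twist":0,"grip":0},{"tx":0,"ty":0,"tz":-3,"twist":0,"grip":0},{"tx":-3,"ty":-0.3,"tz":0,"twist":1,"grip":0},{"tx":-5,"ty":-0.4,"tz":0,"twist":1,"grip":0},{"tx":-5,"ty":-0.4,"tz":0,"twist":1,"grip":0},{"tx":-5,"ty":-0.3,"tz":0,"twist":1,"grip":0},{"tx":-5,"ty":-0.2,"tz":0,"twist":1,"grip":0},{"tx":-5,"ty":-0.1,"tz":0,"twist":1,"grip":0},{"tx":-1.5,"ty":0,"tz":0,"twist":0,"grip":0},{"tx":0,"ty":0,"tz":0,"twist":0,"grip":0}]'; python3 plan.py .4514 -.1251 .094 89.2
```

```text
time: 29.38
tool_pos: [0.4526, -0.1249, 0.1406]
ee_rot: [3.141, -0.001, 1.55]
wrist_force: [-0.3, 0.7, -0.4]
width: 0.0153
tx -0.02 ty -0.12 tz 4.66 cm twist -0.4 now [ 0.4526 -0.1249  0.1406] rpy [ 1.7998e+02 -4.0000e-02  8.8800e+01] t 29.38 w 0.0153 F [-0.3  0.7 -0.4] j6 -0.37
```

```bash
python3 -m crank '[{"tx":0,"ty":-0.1,"tz":1.5,"twist":-0.4,"grip":0},{"tx":0,"ty":0,"tz":2.2,"twist":0,"grip":0},{"tx":0,"ty":0,"tz":0.7,"twist":0,"grip":0},{"tx":0,"ty":0,"tz":0,"twist":0,"grip":0},{"tx":0,"ty":0,"tz":0,"twist":0,"grip":0}]'; python3 - <<'E'
from z import *
b=crop('scene','s13.png',(245,145),50,50,14)
E
python3 plan.py .4514 -.1251 .094 89.2
```

```text
time: 30.0
tool_pos: [0.452, -0.1243, 0.0971]
ee_rot: [3.14, 0.0, 1.559]
wrist_force: [-0.1, 0.1, 0.1]
width: 0.015
tx -0.06 ty -0.07 tz 0.33 cm twist 0.1 now [ 0.4521 -0.1245  0.0973] rpy [1.7991e+02 3.0000e-02 8.9320e+01] t 30.05 w 0.0151 F [ 0.4  0.4 -1.3] j6 -0.38
```

View pics/s13.png

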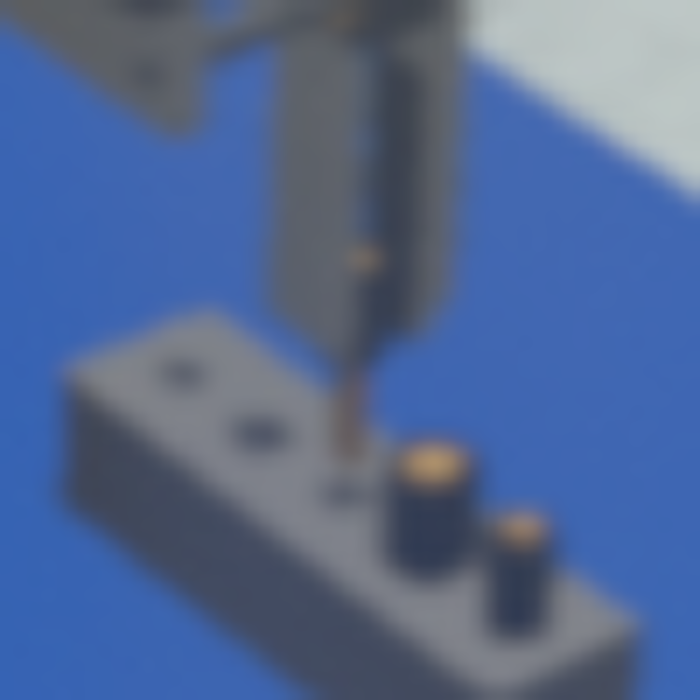

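```bash
python3 -m crank '[{"tx":-0.05,"ty":-0.04,"tz":0.7,"twist":0,"grip":0},{"tx":0,"ty":0,"tz":0.4,"twist":0,"grip":0},{"tx":0,"ty":0,"tz":0.3,"twist":0,"grip":0},{"tx":0,"ty":0,"tz":0,"twist":0,"grip":0}]'; python3 plan.py - - - -
```

```text
time: 30.55
tool_pos: [0.4511, -0.1252, 0.0822]
ee_rot: [-3.141, 0.0, 1.558]
wrist_force: [0.6, -0.6, -0.9]
width: 0.0152
tx 0.00 ty 0.00 tz -0.00 cm twist 0.0 now [ 0.4511 -0.1252  0.0822] rpy [-179.99    0.     89.29] t 30.55 w 0.0152 F [ 0.6 -0.6 -0.9] j6 -0.38
```

```bash
python3 -m crank '[{"tx":0,"ty":0,"tz":0.4,"twist":0,"grip":0},{"tx":0,"ty":0,"tz":0.4,"twist":0,"grip":0},{"tx":0,"ty":0,"tz":0,"twist":0,"grip":0}]';python3 -m crank '[{"tx":0,"ty":0,"tz":0.5,"twist":0,"grip":0},{"tx":0,"ty":0,"tz":0.5,"twist":0,"grip":0},{"tx":0,"ty":0,"tz":0.3,"twist":0,"grip":0},{"tx":0,"ty":0,"tz":0,"twist":0,"grip":0}]'; python3 -m crank '[{"tx":0,"ty":0,"tz":0.3,"twist":0,"grip":0},{"tx":0,"ty":0,"tz":0.2,"twist":0,"grip":0},{"tx":0,"ty":0,"tz":0,"twist":0,"grip":0}]'
```

```text
time: 30.92
tool_pos: [0.451, -0.1252, 0.0741]
ee_rot: [-3.141, 0.0, 1.558]
wrist_force: [0.8, -1.0, -0.8]
width: 0.0151
time: 31.42
tool_pos: [0.4511, -0.1251, 0.0611]
ee_rot: [-3.141, 0.0, 1.558]
wrist_force: [0.8, -1.6, -1.0]
width: 0.015
time: 31.8
tool_pos: [0.4511, -0.1252, 0.0577]
ee_rot: [3.141, 0.0, 1.558]
wrist_force: [-1.9, 0.1, 6.7]
width: 0.0151
```

```bash
python3 -m crank '[{"tx":0,"ty":0,"tz":0,"twist":0,"grip":0.5},{"tx":0,"ty":0,"tz":0,"twist":0,"grip":0.5},{"tx":0,"ty":0,"tz":-1.5,"twist":0,"grip":0.5},{"tx":0,"ty":0,"tz":-3,"twist":0,"grip":0.5},{"tx":0,"ty":0,"tz":-4,"twist":0,"grip":0.5},{"tx":3,"ty":0,"tz":0,"twist":-1,"grip":0.5},{"tx":5.5,"ty":0.1,"tz":0,"twist":-1,"grip":0.5},{"tx":5.5,"ty":0.3,"tz":0,"twist":-1,"grip":0.5},{"tx":5.5,"ty":0.4,"tz":0,"twist":-1,"grip":0.5},{"tx":5.5,"ty":0.5,"tz":0,"twist":-1,"grip":0.5},{"tx":5.5,"ty":0.6,"tz":0,"twist":-0.8,"grip":0.5},{"tx":2.5,"ty":0,"tz":0,"twist":0,"grip":0.5}]';python3 -m crank '[{"tx":0,"ty":0,"tz":0,"twist":0,"grip":0.5}]'; python3 plan.py .456 .2043 .1 95.1
```

```text
time: 33.3
tool_pos: [0.457, 0.2083, 0.1425]
ee_rot: [3.141, -0.001, 1.663]
wrist_force: [0.3, -1.0, 0.9]
width: 0.047
time: 33.42
tool_pos: [0.457, 0.2071, 0.1422]
ee_rot: [3.141, -0.0, 1.663]
wrist_force: [0.7, 0.1, 0.3]
width: 0.047
tx -0.27 ty -0.13 tz 4.22 cm twist 0.2 now [0.457  0.2071 0.1422] rpy [ 1.7997e+02 -2.0000e-02  9.5290e+01] t 33.42 w 0.047 F [0.7 0.1 0.3] j6 0.22
```

```bash
python3 -m crank '[{"tx":-0.3,"ty":-0.1,"tz":1,"twist":0.2,"grip":0.5},{"tx":0,"ty":0,"tz":3,"twist":0,"grip":0.5},{"tx":0,"ty":0,"tz":0.5,"twist":0,"grip":0.5},{"tx":0,"ty":0,"tz":0,"twist":0,"grip":0.5},{"tx":0,"ty":0,"tz":0,"twist":0,"grip":0.5}]'; python3 plan.py .456 .2043 .05 95.1; python3 - <<'E'
from z import *
b=crop('scene','s14.png',(300,165),70,80,8)
E
```

```text
time: 34.05
tool_pos: [0.4573, 0.2022, 0.0977]
ee_rot: [3.14, -0.0, 1.655]
wrist_force: [0.2, 0.1, 1.0]
width: 0.0468
tx 0.22 ty -0.11 tz 4.77 cm twist -0.3 now [0.4573 0.2022 0.0977] rpy [ 1.7988e+02 -3.0000e-02  9.4850e+01] t 34.05 w 0.0468 F [0.2 0.1 1. ] j6 0.22
```

View pics/s14.png

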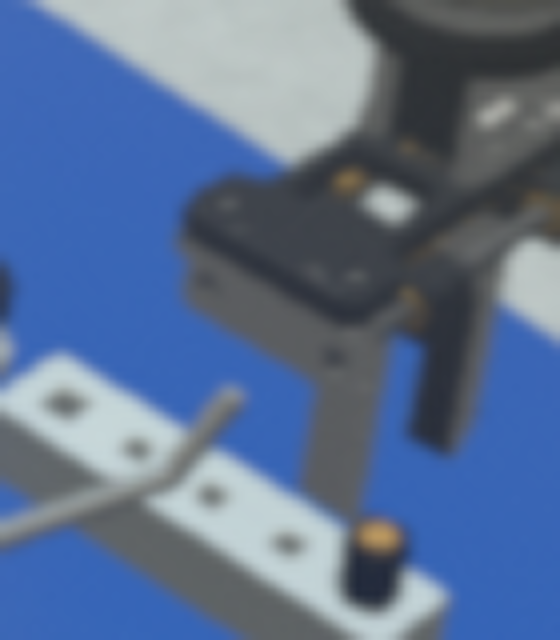

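Last pin at (380,540), under the jaws. Grasping.

```bash
python3 -m crank '[{"tx":0.2,"ty":-0.1,"tz":2.2,"twist":0,"grip":0.5},{"tx":0,"ty":0,"tz":2.4,"twist":0,"grip":0.5},{"tx":0,"ty":0,"tz":0,"twist":0,"grip":0.5},{"tx":0,"ty":0,"tz":0,"twist":0,"grip":0},{"tx":0,"ty":0,"tz":0,"twist":0,"grip":0},{"tx":0,"ty":0,"tz":0,"twist":0,"grip":0},{"tx":0,"ty":0,"tz":0,"twist":0,"grip":0},{"tx":0,"ty":0,"tz":0,"twist":0,"grip":0}]'; python3 plan.py - - - -
```

```text
time: 35.1
tool_pos: [0.4556, 0.2045, 0.0516]
ee_rot: [3.141, -0.0, 1.656]
wrist_force: [-2.2, -0.1, 4.4]
width: 0.0211
tx 0.00 ty 0.00 tz -0.00 cm twist 0.0 now [0.4556 0.2045 0.0516] rpy [ 1.7994e+02 -3.0000e-02  9.4900e+01] t 35.1 w 0.0211 F [-2.2 -0.1  4.4] j6 0.22
```

```bash
python3 -m crank '[{"tx":0,"ty":0,"tz":-1,"twist":0,"grip":0},{"tx":0,"ty":0,"tz":-3,"twist":0,"grip":0},{"tx":0,"ty":0,"tz":-3,"twist":0,"grip":0},{"tx":0,"ty":0,"tz":-2,"twist":0,"grip":0},{"tx":-3,"ty":-0.3,"tz":0,"twist":1,"grip":0},{"tx":-5.5,"ty":-0.4,"tz":0,"twist":1,"grip":0},{"tx":-5.5,"ty":-0.4,"tz":0,"twist":1,"grip":0},{"tx":-5.5,"ty":-0.3,"tz":0,"twist":1,"grip":0},{"tx":-5.5,"ty":-0.2,"tz":0,"twist":1,"grip":0},{"tx":-5.5,"ty":-0.1,"tz":0,"twist":1,"grip":0},{"tx":-5,"ty":0,"tz":0,"twist":0,"grip":0},{"tx":0,"ty":0,"tz":0,"twist":0,"grip":0}]'; python3 plan.py .4509 -.1559 .094 88.9
```

```text
time: 36.6
tool_pos: [0.4487, -0.1543, 0.1405]
ee_rot: [3.141, 0.001, 1.546]
wrist_force: [-1.1, 0.3, -0.6]
width: 0.0213
tx -0.16 ty 0.22 tz 4.65 cm twist -0.3 now [ 0.4487 -0.1543  0.1405] rpy [1.7999e+02 5.0000e-02 8.8570e+01] t 36.6 w 0.0213 F [-1.1  0.3 -0.6] j6 -0.43
```

```bash
python3 -m crank '[{"tx":-0.1,"ty":0.2,"tz":1.5,"twist":-0.3,"grip":0},{"tx":0,"ty":0,"tz":2.2,"twist":0,"grip":0},{"tx":0,"ty":0,"tz":0.7,"twist":0,"grip":0},{"tx":0,"ty":0,"tz":0,"twist":0,"grip":0},{"tx":0,"ty":0,"tz":0,"twist":0,"grip":0}]'; python3 - <<'E'
from z import *
b=crop('scene','s15.png',(240,145),50,50,14)
E
python3 plan.py .4509 -.1559 .094 88.9
```

```text
time: 37.22
tool_pos: [0.4516, -0.1519, 0.0972]
ee_rot: [3.14, 0.0, 1.558]
wrist_force: [-0.1, 0.6, -0.2]
width: 0.0215
tx -0.38 ty -0.07 tz 0.33 cm twist 0.3 now [ 0.4516 -0.1521  0.0973] rpy [1.7991e+02 3.0000e-02 8.9230e+01] t 37.27 w 0.0211 F [ 0.9 -0.3  0.4] j6 -0.43
```

View pics/s15.png

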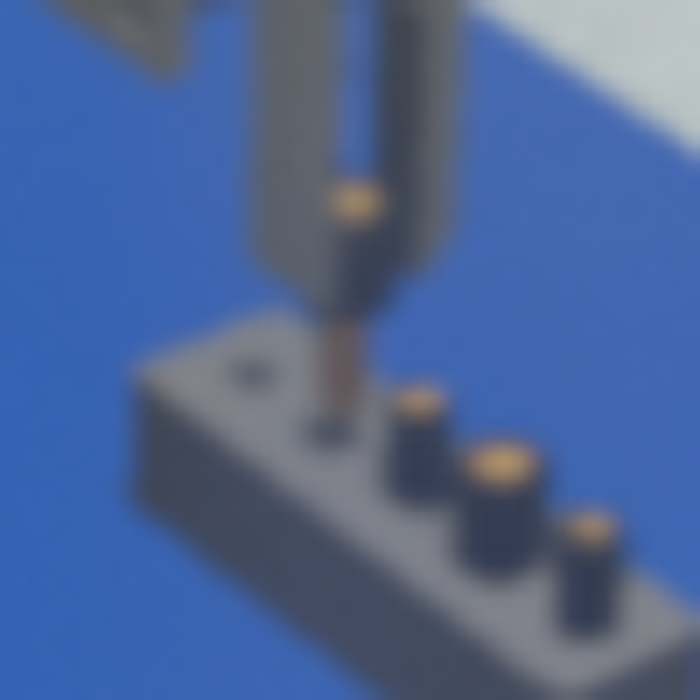

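```bash
python3 -m crank '[{"tx":-0.37,"ty":-0.06,"tz":0.4,"twist":0.3,"grip":0},{"tx":0,"ty":0,"tz":0.4,"twist":0,"grip":0},{"tx":0,"ty":0,"tz":0.4,"twist":0,"grip":0},{"tx":0,"ty":0,"tz":0,"twist":0,"grip":0},{"tx":0,"ty":0,"tz":0,"twist":0,"grip":0}]'; python3 plan.py .4509 -.1559 - 88.9
```

```text
time: 37.9
tool_pos: [0.4503, -0.1559, 0.0844]
ee_rot: [-3.141, -0.0, 1.551]
wrist_force: [-0.7, -0.2, -0.9]
width: 0.0215
tx -0.00 ty 0.06 tz -0.00 cm twist -0.0 now [ 0.4503 -0.1559  0.0844] rpy [-1.7999e+02 -1.0000e-02  8.8890e+01] t 37.9 w 0.0215 F [-0.7 -0.2 -0.9] j6 -0.43
```

```bash
python3 -m crank '[{"tx":0,"ty":0.04,"tz":0.4,"twist":0,"grip":0},{"tx":0,"ty":0,"tz":0.4,"twist":0,"grip":0},{"tx":0,"ty":0,"tz":0.2,"twist":0,"grip":0},{"tx":0,"ty":0,"tz":0,"twist":0,"grip":0}]';python3 -m crank '[{"tx":0,"ty":0,"tz":0.5,"twist":0,"grip":0},{"tx":0,"ty":0,"tz":0.5,"twist":0,"grip":0},{"tx":0,"ty":0,"tz":0.3,"twist":0,"grip":0},{"tx":0,"ty":0,"tz":0,"twist":0,"grip":0}]'; python3 -m crank '[{"tx":0,"ty":0,"tz":0.3,"twist":0,"grip":0},{"tx":0,"ty":0,"tz":0.2,"twist":0,"grip":0},{"tx":0,"ty":0,"tz":0,"twist":0,"grip":0}]'
```

```text
time: 38.4
tool_pos: [0.4506, -0.1558, 0.0742]
ee_rot: [-3.141, -0.0, 1.551]
wrist_force: [-0.6, -0.1, 0.0]
width: 0.0213
time: 38.9
tool_pos: [0.4505, -0.1558, 0.061]
ee_rot: [-3.141, -0.0, 1.551]
wrist_force: [0.7, 0.5, -0.7]
width: 0.0207
time: 39.28
tool_pos: [0.4509, -0.156, 0.0576]
ee_rot: [3.141, 0.0, 1.551]
wrist_force: [-1.6, 0.2, 4.6]
width: 0.0213
```

Seated. Release, lift, and look for the cover again.

```bash
python3 -m crank '[{"tx":0,"ty":0,"tz":0,"twist":0,"grip":0.5},{"tx":0,"ty":0,"tz":0,"twist":0,"grip":0.5},{"tx":0,"ty":0,"tz":-1.5,"twist":0,"grip":0.5},{"tx":0,"ty":0,"tz":-3,"twist":0,"grip":0.5},{"tx":0,"ty":0,"tz":-4,"twist":0,"grip":0.5},{"tx":0,"ty":0,"tz":-4,"twist":0,"grip":0.5},{"tx":0,"ty":0,"tz":0,"twist":0,"grip":0.5}]'; python3 - <<'E'
from z import *
crop('top','t16.png',(160,145),190,120,4)
crop('scene','s16.png',(170,140),190,150,4)
E
```

```text
time: 40.15
tool_pos: [0.453, -0.157, 0.1865]
ee_rot: [3.133, 0.004, 1.551]
wrist_force: [0.6, -0.3, -0.9]
width: 0.0472
```

View pics/s16.png

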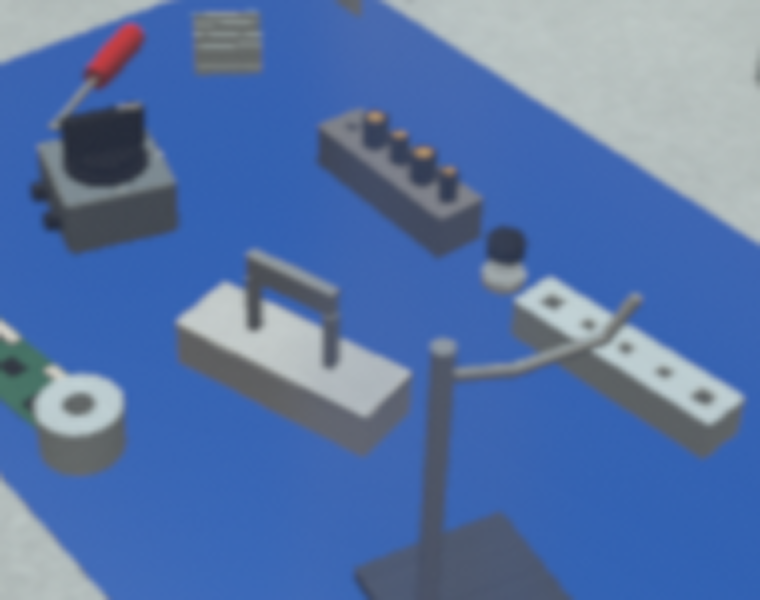

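View pics/t16.png

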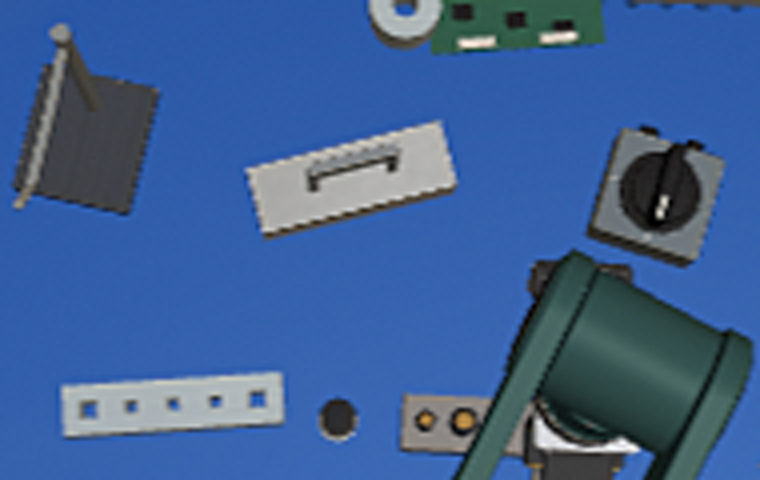

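All four pins sit home in the block at (375–448,130–185), the stand is empty and the cover has not moved. The handle mark at (660,208) in the top view confirms off. Now the cover.

```bash
python3 plan.py .652 -.002 .187 105.5; python3 -m crank '[{"tx":2,"ty":2.6,"tz":0,"twist":-2,"grip":0.5},{"tx":3,"ty":3.8,"tz":0,"twist":-3,"grip":0.5},{"tx":3,"ty":3.8,"tz":0,"twist":-3,"grip":0.5},{"tx":3,"ty":3.8,"tz":0,"twist":-3,"grip":0.5},{"tx":3,"ty":3.8,"tz":0,"twist":-3,"grip":0.5},{"tx":0,"ty":0,"tz":0,"twist":-3,"grip":0.5},{"tx":0,"ty":0,"tz":0,"twist":0,"grip":0.5}]';python3 plan.py .652 -.002 .14 105.5
```

```text
tx 15.78 ty 19.82 tz -0.52 cm twist -16.6 now [ 0.4508 -0.1559  0.1818] rpy [1.7995e+02 2.0000e-02 8.8890e+01] t 40.25 w 0.0472 F [-1.   0.1 -0.7] j6 -0.43
time: 41.12
tool_pos: [0.6161, -0.0023, 0.1788]
ee_rot: [-3.137, -0.002, 1.849]
wrist_force: [-0.2, -0.1, 0.5]
width: 0.0471
tx -0.96 ty 3.46 tz 3.88 cm twist 0.4 now [ 0.6161 -0.0023  0.1788] rpy [-1.7975e+02 -9.0000e-02  1.0591e+02] t 41.12 w 0.0471 F [-0.2 -0.1  0.5] j6 -0.37
```

```bash
python3 -m crank '[{"tx":-0.5,"ty":1.7,"tz":0,"twist":0.4,"grip":0.5},{"tx":-0.5,"ty":1.8,"tz":0,"twist":0,"grip":0.5},{"tx":0,"ty":0,"tz":2,"twist":0,"grip":0.5},{"tx":0,"ty":0,"tz":1,"twist":0,"grip":0.5},{"tx":0,"ty":0,"tz":0,"twist":0,"grip":0.5},{"tx":0,"ty":0,"tz":0,"twist":0,"grip":0.5}]';python3 plan.py .652 -.002 .101 105.5; python3 - <<'E'
from z import *
crop('scene','s17.png',(200,120),100,100,7)
E
```

```text
time: 41.88
tool_pos: [0.6533, -0.0033, 0.1521]
ee_rot: [3.141, 0.0, 1.841]
wrist_force: [0.3, 1.0, 1.0]
width: 0.0473
tx 0.16 ty -0.09 tz 5.11 cm twist -0.0 now [ 0.6533 -0.0033  0.1521] rpy [1.7996e+02 1.0000e-02 1.0546e+02] t 41.88 w 0.0473 F [0.3 1.  1. ] j6 -0.36
```

View pics/s17.png

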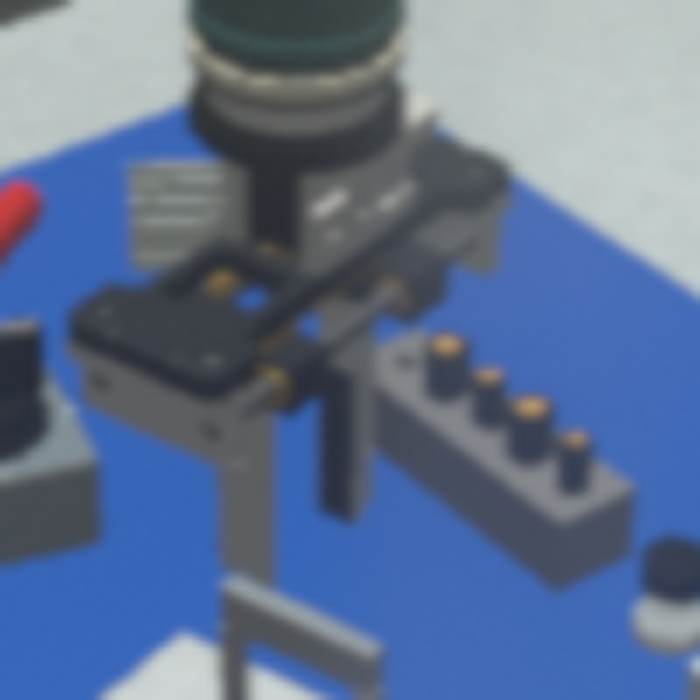

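```bash
python3 - <<'E'
from z import *
p=cams.snapshot('scene'); f=lambda x,y:((x+.5)/7-.5+200,(y+.5)/7-.5+120)
print(ray(p,f(306,617),.108)); tp=get_obs()['tool_pos']
for X in ([*tp[:2],tp[2]-.011],[*tp[:2],.108]): print(((proj(p,X)-(200,120))+.5)*7-.5)
for d in cams.outline_of(p,'cover')[:1]: print(d['conf'],d['centre'])
E
```

```text
[0.65173645 0.00208586 0.108     ]
[293.72879515 543.55036559]
[293.84845748 612.0013469 ]
0.65 [242.7, 230.0]
```

```bash
python3 plan.py .652 .001 .101 105.5; python3 -m crank '[{"tx":0.4,"ty":0,"tz":2,"twist":0,"grip":0.5},{"tx":0,"ty":0,"tz":2,"twist":0,"grip":0.5},{"tx":0,"ty":0,"tz":0.7,"twist":0,"grip":0.5},{"tx":0,"ty":0,"tz":0,"twist":0,"grip":0.5}]'; python3 plan.py .652 .001 .101 105.5; python3 - <<'E'
from z import *
crop('scene','s18.png',(200,150),80,80,8)
E
```

```text
tx 0.44 ty -0.05 tz 5.16 cm twist -0.0 now [ 0.6536 -0.0031  0.1526] rpy [1.7990e+02 3.0000e-02 1.0548e+02] t 42.02 w 0.0471 F [-1.1 -0.8  0.8] j6 -0.36
time: 42.52
tool_pos: [0.6518, 0.0008, 0.1036]
ee_rot: [-3.14, -0.001, 1.841]
wrist_force: [-0.5, 0.4, 0.1]
width: 0.047
tx 0.02 ty 0.02 tz 0.26 cm twist -0.0 now [0.6518 0.0008 0.1036] rpy [-1.7991e+02 -4.0000e-02  1.0549e+02] t 42.52 w 0.047 F [-0.5  0.4  0.1] j6 -0.36
```

View pics/s18.png

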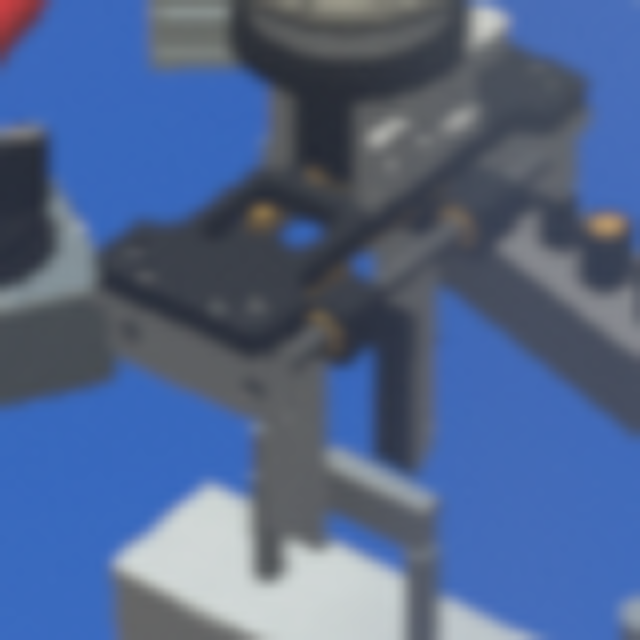

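The fingers straddle the bar roughly at its middle. Lowering 2 mm and closing.

```bash
python3 -m crank '[{"tx":0,"ty":0,"tz":0.2,"twist":0,"grip":0.5},{"tx":0,"ty":0,"tz":0,"twist":0,"grip":0},{"tx":0,"ty":0,"tz":0,"twist":0,"grip":0},{"tx":0,"ty":0,"tz":0,"twist":0,"grip":0},{"tx":0,"ty":0,"tz":0,"twist":0,"grip":0},{"tx":0,"ty":0,"tz":0,"twist":0,"grip":0},{"tx":0,"ty":0,"tz":0,"twist":0,"grip":0}]'; python3 plan.py - - - -;python3 -m crank '[{"tx":0,"ty":0,"tz":-0.5,"twist":0,"grip":0},{"tx":0,"ty":0,"tz":-1,"twist":0,"grip":0},{"tx":0,"ty":0,"tz":-1.5,"twist":0,"grip":0},{"tx":0,"ty":0,"tz":0,"twist":0,"grip":0},{"tx":0,"ty":0,"tz":0,"twist":0,"grip":0}]'; python3 plan.py - - - -; python3 - <<'E'
from z import *
crop('scene','s19.png',(190,120),100,100,7)
E
```

```text
time: 43.45
tool_pos: [0.6521, 0.0008, 0.1023]
ee_rot: [-3.141, -0.0, 1.841]
wrist_force: [0.5, 0.3, 0.6]
width: 0.0095
tx 0.00 ty 0.00 tz -0.00 cm twist 0.0 now [0.6521 0.0008 0.1023] rpy [-1.7998e+02 -2.0000e-02  1.0549e+02] t 43.45 w 0.0095 F [0.5 0.3 0.6] j6 -0.36
time: 44.08
tool_pos: [0.6524, 0.0008, 0.1328]
ee_rot: [3.141, 0.0, 1.841]
wrist_force: [-0.4, 0.2, -1.7]
width: 0.0097
tx 0.00 ty 0.00 tz -0.00 cm twist 0.0 now [0.6524 0.0008 0.1328] rpy [1.7997e+02 1.0000e-02 1.0549e+02] t 44.08 w 0.0097 F [-0.4  0.2 -1.7] j6 -0.36
```

View pics/s19.png

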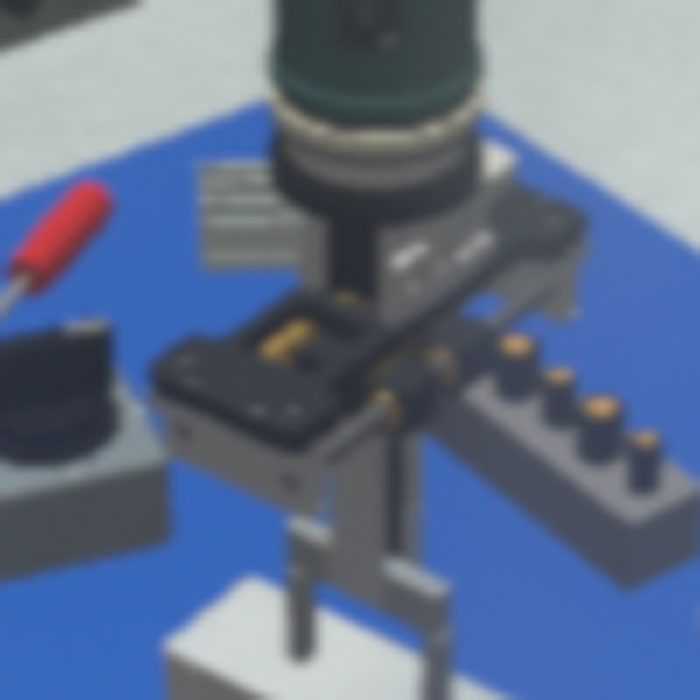

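The cover hangs level from the jaws. Lifting and going round to the hook's tip side.

```bash
python3 -m crank '[{"tx":0,"ty":0,"tz":-1.5,"twist":0,"grip":0},{"tx":0,"ty":0,"tz":-3,"twist":0,"grip":0},{"tx":0,"ty":0,"tz":-3,"twist":0,"grip":0},{"tx":0,"ty":0,"tz":-2,"twist":0,"grip":0},{"tx":0,"ty":0,"tz":-1,"twist":0,"grip":0},{"tx":0,"ty":0,"tz":0,"twist":0,"grip":0}]'; python3 plan.py .5 0 .24 78.6
```

```text
time: 44.88
tool_pos: [0.6526, 0.0008, 0.2385]
ee_rot: [3.14, 0.001, 1.841]
wrist_force: [0.2, -0.2, -0.8]
width: 0.0097
tx 4.00 ty -14.72 tz -0.15 cm twist 26.9 now [0.6526 0.0008 0.2385] rpy [1.7991e+02 3.0000e-02 1.0549e+02] t 44.88 w 0.0097 F [ 0.2 -0.2 -0.8] j6 -0.36
```

```bash
python3 -m crank '[{"tx":0.5,"ty":-1.5,"tz":0,"twist":0,"grip":0},{"tx":0.8,"ty":-3,"tz":0,"twist":0,"grip":0},{"tx":0.9,"ty":-3.5,"tz":0,"twist":0,"grip":0},{"tx":0.9,"ty":-3.4,"tz":0,"twist":0,"grip":0},{"tx":0.5,"ty":-2.2,"tz":-0.1,"twist":0,"grip":0},{"tx":0.4,"ty":-1.1,"tz":0,"twist":2,"grip":0},{"tx":0,"ty":0,"tz":0,"twist":4,"grip":0},{"tx":0,"ty":0,"tz":0,"twist":6,"grip":0},{"tx":0,"ty":0,"tz":0,"twist":6,"grip":0},{"tx":0,"ty":0,"tz":0,"twist":5,"grip":0},{"tx":0,"ty":0,"tz":0,"twist":3.9,"grip":0},{"tx":0,"ty":0,"tz":0,"twist":0,"grip":0}]'; python3 plan.py .515 .254 .24 78.6
```

```text
time: 46.38
tool_pos: [0.5, 0.0002, 0.2376]
ee_rot: [-3.14, -0.0, 1.372]
wrist_force: [-0.5, -0.1, -2.2]
width: 0.0094
tx 25.18 ty -3.55 tz -0.24 cm twist -0.0 now [5.000e-01 2.000e-04 2.376e-01] rpy [-179.93   -0.     78.6 ] t 46.38 w 0.0094 F [-0.5 -0.1 -2.2] j6 0.09
```

```bash
python3 -m crank '[{"tx":1.5,"ty":-0.5,"tz":0,"twist":0,"grip":0},{"tx":3,"ty":-0.5,"tz":0,"twist":0,"grip":0},{"tx":3.5,"ty":-0.5,"tz":-0.1,"twist":0,"grip":0},{"tx":3.5,"ty":-0.5,"tz":0,"twist":0,"grip":0},{"tx":3.5,"ty":-0.5,"tz":0,"twist":0,"grip":0},{"tx":3.5,"ty":-0.5,"tz":0,"twist":0,"grip":0},{"tx":3.2,"ty":-0.5,"tz":0,"twist":0,"grip":0},{"tx":2.3,"ty":0,"tz":0,"twist":0,"grip":0},{"tx":1.2,"ty":0,"tz":0,"twist":0,"grip":0},{"tx":0,"ty":0,"tz":0,"twist":0,"grip":0},{"tx":0,"ty":0,"tz":0,"twist":0,"grip":0}]'; python3 plan.py .515 .254 .24 78.6; python3 - <<'E'
from z import *
crop('scene','s20.png',(240,130),150,140,5)
crop('top','t20.png',(140,130),120,120,5)
E
```

```text
time: 47.75
tool_pos: [0.5156, 0.2532, 0.2395]
ee_rot: [3.142, 0.001, 1.371]
wrist_force: [0.6, -1.3, -1.3]
width: 0.0095
tx 0.07 ty -0.07 tz -0.05 cm twist -0.1 now [0.5156 0.2532 0.2395] rpy [1.800e+02 3.000e-02 7.853e+01] t 47.75 w 0.0095 F [ 0.6 -1.3 -1.3] j6 0.56
```

View pics/s20.png

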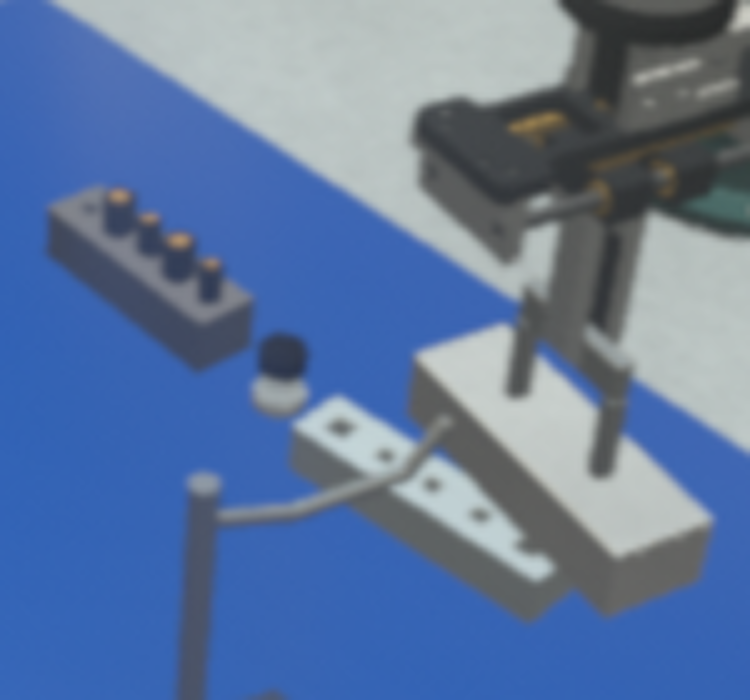

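View pics/t20.png

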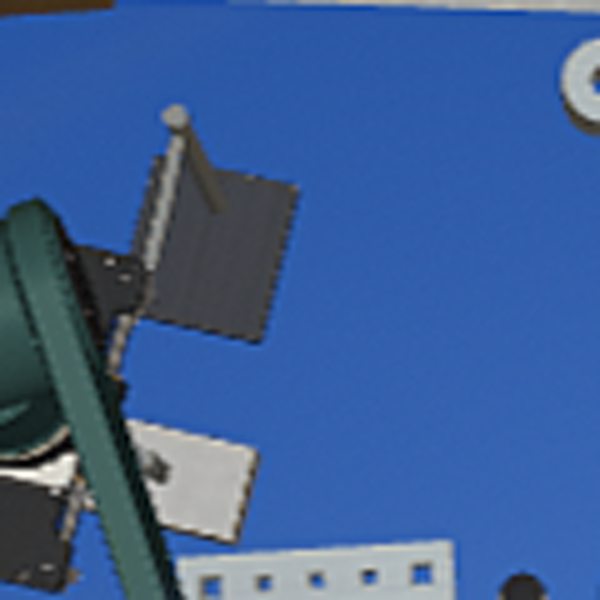

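```bash
python3 - <<'E'
from z import *
p=cams.snapshot('scene'); f=lambda x,y:((x+.5)/5-.5+240,(y+.5)/5-.5+130)
g=lambda X:np.round(((proj(p,X)-(240,130))+.5)*5-.5)
tp=get_obs()['tool_pos']; y=get_obs()['ee_rot'][2]; u=np.array([np.cos(y),np.sin(y)])
for s in(-1,1): print('leg pred',g([*(tp[:2]+s*.033*u),.177]))
for s,n in((( .6337,.230,-11.4),'avg'),((.635,.2328,-11.9),'sc'),((.6323,.2272,-10.9),'top')):
    a=np.radians(s[2]);h=np.array([np.cos(a),np.sin(a)])
    print(n,[g([*(np.array(s[:2])+d*h),z]) for d,z in((-48,.216),(-30,.194),(32,.194),(80,.227))if 1 for d in [d/1000]])
E
```

```text
leg pred [518. 396.]
leg pred [601. 476.]
avg [array([444., 416.]), array([406., 464.]), array([291., 503.]), array([202., 479.])]
sc [array([447., 421.]), array([409., 468.]), array([293., 507.]), array([204., 483.])]
top [array([441., 411.]), array([403., 459.]), array([290., 499.]), array([201., 476.])]
```

The legs appear where the tool pose predicts, so I'm using the scene fit of the hook. Shift 4.6 mm sideways, then thread on along the hook's +x.

```bash
python3 -m crank '[{"tx":0.45,"ty":0,"tz":0,"twist":0.4,"grip":0},{"tx":0,"ty":1,"tz":0,"twist":0,"grip":0},{"tx":0,"ty":1.5,"tz":0,"twist":0,"grip":0},{"tx":0,"ty":1.5,"tz":0,"twist":0,"grip":0},{"tx":0,"ty":1.5,"tz":0,"twist":0,"grip":0},{"tx":0,"ty":1,"tz":0,"twist":0,"grip":0},{"tx":0,"ty":0,"tz":0,"twist":0,"grip":0},{"tx":0,"ty":0,"tz":0,"twist":0,"grip":0}]'; python3 plan.py .635 .2328 .2395 78.1; python3 - <<'E'
from z import *
crop('scene','s21.png',(240,130),150,140,5)
E
```

```text
time: 48.9
tool_pos: [0.5798, 0.2452, 0.2395]
ee_rot: [-3.141, -0.0, 1.365]
wrist_force: [0.0, 1.1, -1.2]
width: 0.0098
tx -0.09 ty 5.66 tz -0.00 cm twist 0.1 now [0.5798 0.2452 0.2395] rpy [-1.7998e+02 -1.0000e-02  7.8200e+01] t 48.9 w 0.0098 F [ 0.   1.1 -1.2] j6 0.52
```

View pics/s21.png

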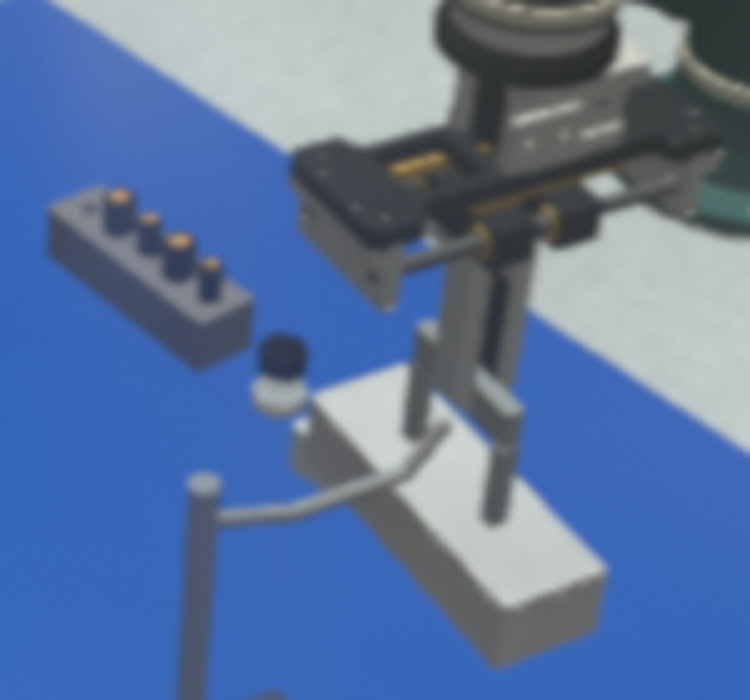

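The tip at (447,425) is entering the eye between the legs. Continuing.

```bash
python3 -m crank '[{"tx":0,"ty":1,"tz":0,"twist":0,"grip":0},{"tx":0,"ty":1.2,"tz":0,"twist":0,"grip":0},{"tx":0,"ty":0,"tz":0,"twist":0,"grip":0}]';python3 -m crank '[{"tx":0,"ty":1.2,"tz":0,"twist":0,"grip":0},{"tx":0,"ty":1.2,"tz":0,"twist":0,"grip":0},{"tx":-0.1,"ty":1,"tz":0,"twist":0,"grip":0},{"tx":0,"ty":0,"tz":0,"twist":0,"grip":0},{"tx":0,"ty":0,"tz":0,"twist":0,"grip":0}]'; python3 plan.py .635 .2328 .2103 78.1; python3 - <<'E'
from z import *
crop('scene','s22.png',(240,130),130,140,5)
E
```

```text
time: 49.32
tool_pos: [0.6024, 0.2402, 0.239]
ee_rot: [-3.141, 0.0, 1.364]
wrist_force: [-0.5, -1.3, -1.8]
width: 0.0094
time: 49.95
tool_pos: [0.6345, 0.2327, 0.2394]
ee_rot: [-3.141, -0.0, 1.365]
wrist_force: [0.4, 0.6, -1.3]
width: 0.0092
tx 0.02 ty 0.05 tz 2.91 cm twist 0.1 now [0.6345 0.2327 0.2394] rpy [-179.98   -0.     78.19] t 49.95 w 0.0092 F [ 0.4  0.6 -1.3] j6 0.47
```

View pics/s22.png

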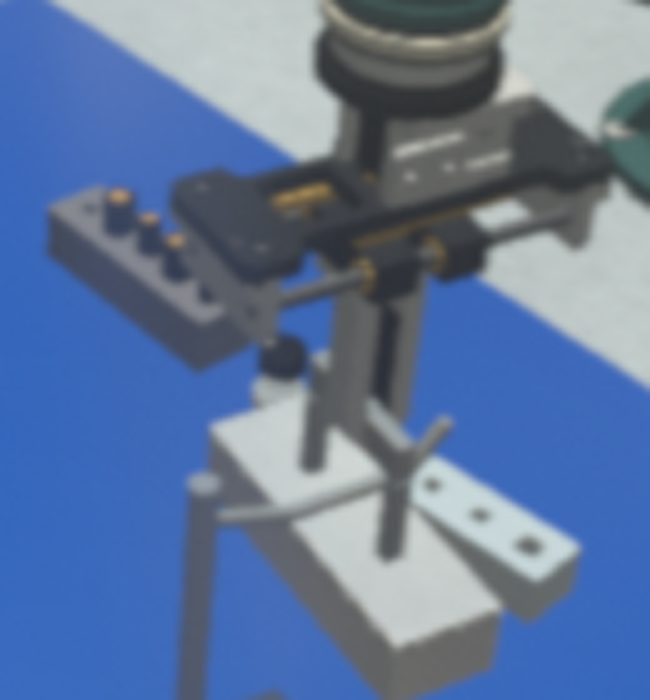

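The hook passes behind the near leg and in front of the far one, so it is threaded. Lowering onto the seat.

```bash
python3 -m crank '[{"tx":0,"ty":0,"tz":0.7,"twist":0,"grip":0},{"tx":0,"ty":0,"tz":0.8,"twist":0,"grip":0},{"tx":0,"ty":0,"tz":0.6,"twist":0,"grip":0},{"tx":0,"ty":0,"tz":0.3,"twist":0,"grip":0},{"tx":0,"ty":0,"tz":0,"twist":0,"grip":0},{"tx":0,"ty":0,"tz":0,"twist":0,"grip":0}]';python3 -m crank '[{"tx":0,"ty":0,"tz":0.2,"twist":0,"grip":0},{"tx":0,"ty":0,"tz":0.2,"twist":0,"grip":0},{"tx":0,"ty":0,"tz":0,"twist":0,"grip":0},{"tx":0,"ty":0,"tz":0,"twist":0,"grip":0}]'
```

```text
time: 50.75
tool_pos: [0.6347, 0.2327, 0.2159]
ee_rot: [3.141, -0.0, 1.365]
wrist_force: [0.5, -0.4, -0.9]
width: 0.0094
time: 51.25
tool_pos: [0.6346, 0.2327, 0.2115]
ee_rot: [-3.142, -0.0, 1.365]
wrist_force: [-1.1, -0.4, -1.7]
width: 0.0099
```

```bash
python3 -m crank '[{"tx":0,"ty":0,"tz":0.1,"twist":0,"grip":0},{"tx":0,"ty":0,"tz":0,"twist":0,"grip":0},{"tx":0,"ty":0,"tz":0,"twist":0,"grip":0}]'; python3 -m crank '[{"tx":0,"ty":0,"tz":0.08,"twist":0,"grip":0},{"tx":0,"ty":0,"tz":0,"twist":0,"grip":0},{"tx":0,"ty":0,"tz":0,"twist":0,"grip":0}]'; python3 plan.py - - - -
```

```text
time: 51.62
tool_pos: [0.6346, 0.2327, 0.2105]
ee_rot: [3.142, -0.0, 1.365]
wrist_force: [0.2, 0.9, -1.9]
width: 0.0098
time: 52.0
tool_pos: [0.6347, 0.2327, 0.2101]
ee_rot: [3.141, -0.0, 1.365]
wrist_force: [0.4, 0.3, 0.3]
width: 0.0098
tx 0.00 ty 0.00 tz -0.00 cm twist 0.0 now [0.6347 0.2327 0.2101] rpy [ 1.7997e+02 -2.0000e-02  7.8190e+01] t 52.0 w 0.0098 F [0.4 0.3 0.3] j6 0.47
```

Contact: the load has come off the wrist at the expected height. Opening slightly and rising.

```bash
python3 -m crank '[{"tx":0,"ty":0,"tz":0.03,"twist":0,"grip":0},{"tx":0,"ty":0,"tz":0,"twist":0,"grip":0.12},{"tx":0,"ty":0,"tz":0,"twist":0,"grip":0.16},{"tx":0,"ty":0,"tz":0,"twist":0,"grip":0.22},{"tx":0,"ty":0,"tz":0,"twist":0,"grip":0.24},{"tx":0,"ty":0,"tz":0,"twist":0,"grip":0.24}]'; python3 - <<'E'
from z import *
crop('scene','s23.png',(240,130),130,140,5)
E
```

```text
time: 52.75
tool_pos: [0.6346, 0.2327, 0.2094]
ee_rot: [3.142, -0.0, 1.365]
wrist_force: [-0.4, -0.3, -0.1]
width: 0.0224
```

View pics/s23.png

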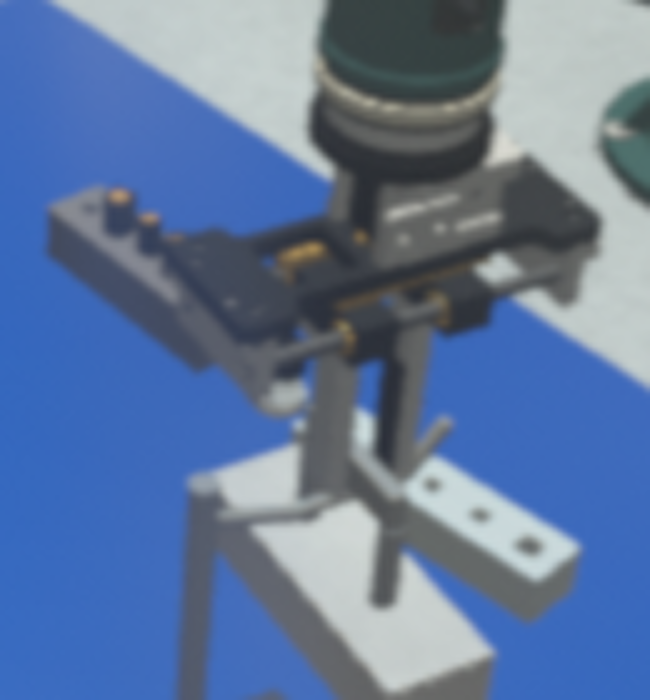

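```bash
python3 -m crank '[{"tx":0,"ty":0,"tz":-0.4,"twist":0,"grip":0.24},{"tx":0,"ty":0,"tz":-0.6,"twist":0,"grip":0.24},{"tx":0,"ty":0,"tz":-1,"twist":0,"grip":0.24},{"tx":0,"ty":0,"tz":-1.5,"twist":0,"grip":0.24},{"tx":0,"ty":0,"tz":-2.5,"twist":0,"grip":0.24},{"tx":0,"ty":0,"tz":-3,"twist":0,"grip":0.24},{"tx":0,"ty":0,"tz":0,"twist":0,"grip":0.24}]'; python3 plan.py .645 -.2534 .28 166; python3 - <<'E'
from z import *
crop('scene','s24.png',(200,130),150,140,5)
E
```

```text
time: 53.68
tool_pos: [0.6356, 0.233, 0.3042]
ee_rot: [3.134, -0.004, 1.365]
wrist_force: [0.2, 0.4, 0.3]
width: 0.0227
tx -47.42 ty 10.87 tz 2.42 cm twist -87.8 now [0.6356 0.233  0.3042] rpy [179.58  -0.22  78.19] t 53.67 w 0.0227 F [0.2 0.4 0.3] j6 0.47
```

View pics/s24.png

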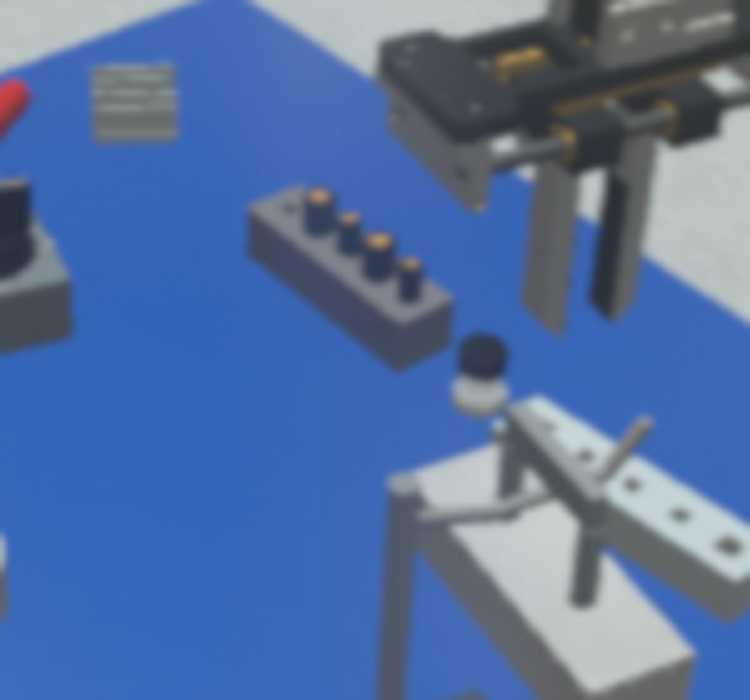

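The cover hangs on the seat by its bar. Now back to the isolator.

```bash
python3 -m crank '[{"tx":-2,"ty":0.4,"tz":0,"twist":0,"grip":0.24},{"tx":-4,"ty":0.9,"tz":0,"twist":0,"grip":0.24},{"tx":-5,"ty":1.1,"tz":0,"twist":0,"grip":0.4},{"tx":-5,"ty":1.1,"tz":0,"twist":0,"grip":0.4},{"tx":-5,"ty":1.1,"tz":0,"twist":0,"grip":0.5},{"tx":-5,"ty":1.1,"tz":0,"twist":0,"grip":0.5},{"tx":-5,"ty":1.1,"tz":0,"twist":0,"grip":0.5},{"tx":-5,"ty":1.1,"tz":0.4,"twist":0,"grip":0.5},{"tx":-5,"ty":1.1,"tz":1,"twist":0,"grip":0.5},{"tx":-4,"ty":1.1,"tz":1,"twist":0,"grip":0.5},{"tx":-2.4,"ty":0.6,"tz":0,"twist":0,"grip":0.5},{"tx":0,"ty":0,"tz":0,"twist":0,"grip":0.5}]'; python3 -m crank '[{"tx":0,"ty":0,"tz":2,"twist":-5,"grip":0.5},{"tx":0,"ty":0,"tz":2,"twist":-9.5,"grip":0.5},{"tx":0,"ty":0,"tz":2,"twist":-9.5,"grip":0.5},{"tx":0,"ty":0,"tz":2,"twist":-9.5,"grip":0.5},{"tx":0,"ty":0,"tz":2,"twist":-9.5,"grip":0.5},{"tx":0,"ty":0,"tz":0,"twist":-9.5,"grip":0.5},{"tx":0,"ty":0,"tz":0,"twist":-9.5,"grip":0.5},{"tx":0,"ty":0,"tz":0,"twist":-9.5,"grip":0.5},{"tx":0,"ty":0,"tz":0,"twist":-9.5,"grip":0.5},{"tx":0,"ty":0,"tz":0,"twist":-6.8,"grip":0.5},{"tx":0,"ty":0,"tz":0,"twist":0,"grip":0.5}]'; python3 plan.py .6435 -.2540 .13 165.8
```

```text
time: 55.22
tool_pos: [0.6415, -0.2549, 0.2741]
ee_rot: [-3.139, -0.001, 1.362]
wrist_force: [0.0, 0.1, -0.6]
width: 0.047
time: 56.6
tool_pos: [0.6428, -0.2512, 0.1764]
ee_rot: [3.141, 0.001, 2.898]
wrist_force: [-0.6, -0.2, 0.9]
width: 0.0468
tx -0.13 ty -0.25 tz 4.64 cm twist 0.2 now [ 0.6428 -0.2512  0.1764] rpy [1.7997e+02 6.0000e-02 1.6605e+02] t 56.6 w 0.0468 F [-0.6 -0.2  0.9] j6 -1.78
```

```bash
python3 -m crank '[{"tx":-0.1,"ty":-0.25,"tz":2,"twist":0,"grip":0.5},{"tx":0,"ty":0,"tz":2,"twist":0,"grip":0.5},{"tx":0,"ty":0,"tz":0,"twist":0,"grip":0.5},{"tx":0,"ty":0,"tz":2,"twist":0,"grip":0.5},{"tx":0,"ty":0,"tz":2,"twist":0,"grip":0.5},{"tx":0,"ty":0,"tz":1.1,"twist":0,"grip":0.5},{"tx":0,"ty":0,"tz":0,"twist":0,"grip":0.5},{"tx":0,"ty":0,"tz":0,"twist":0,"grip":0.5}]'; python3 plan.py .6435 -.2540 .084 165.8
```

```text
time: 57.6
tool_pos: [0.6431, -0.2561, 0.085]
ee_rot: [-3.141, 0.001, 2.897]
wrist_force: [-0.5, -0.8, 0.2]
width: 0.047
tx 0.01 ty 0.21 tz 0.10 cm twist 0.2 now [ 0.6431 -0.2561  0.085 ] rpy [-1.7999e+02  7.0000e-02  1.6599e+02] t 57.6 w 0.047 F [-0.5 -0.8  0.2] j6 -1.79
```

```bash
python3 -m crank '[{"tx":0,"ty":0.15,"tz":0,"twist":0,"grip":0.5},{"tx":0,"ty":0,"tz":0,"twist":0,"grip":0},{"tx":0,"ty":0,"tz":0,"twist":0,"grip":0},{"tx":0,"ty":0,"tz":0,"twist":0,"grip":0},{"tx":0,"ty":0,"tz":0,"twist":0,"grip":0},{"tx":0,"ty":0,"tz":0,"twist":0,"grip":0}]'; python3 plan.py - - - 75.5; python3 - <<'E'
from z import *
crop('scene','s25.png',(160,100),190,200,3)
crop('top','t25.png',(160,140),190,120,4)
E
```

```text
time: 58.35
tool_pos: [0.6429, -0.255, 0.0844]
ee_rot: [-3.141, 0.0, 2.896]
wrist_force: [-0.6, -2.5, -0.3]
width: 0.0142
tx 0.00 ty 0.00 tz -0.00 cm twist 90.4 now [ 0.6429 -0.255   0.0844] rpy [-1.7996e+02  1.0000e-02  1.6593e+02] t 58.35 w 0.0142 F [-0.6 -2.5 -0.3] j6 -1.78
```

View pics/s25.png

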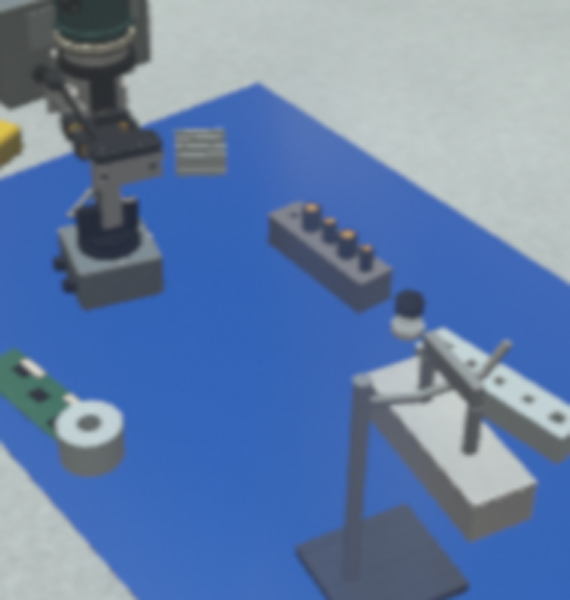

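View pics/t25.png

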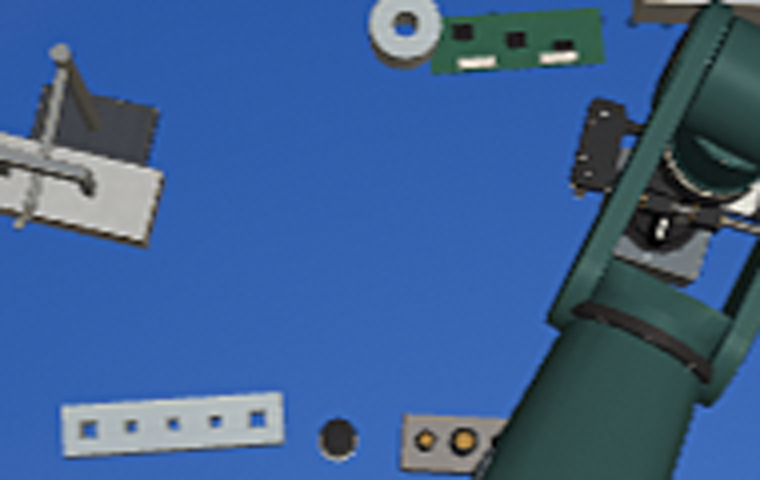

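The cover hangs on the hook (scene (455,430)), all four pins are in the block, and the handle is gripped in the off position. Turning it on: +90° and a little extra, against the stop.

```bash
python3 -m crank '[{"tx":0,"ty":0,"tz":0,"twist":8,"grip":0},{"tx":0,"ty":0,"tz":0,"twist":8,"grip":0},{"tx":0,"ty":0,"tz":0,"twist":8,"grip":0},{"tx":0,"ty":0,"tz":0,"twist":8,"grip":0},{"tx":0,"ty":0,"tz":0,"twist":8,"grip":0},{"tx":0,"ty":0,"tz":0,"twist":8,"grip":0},{"tx":0,"ty":0,"tz":0,"twist":8,"grip":0},{"tx":0,"ty":0,"tz":0,"twist":8,"grip":0},{"tx":0,"ty":0,"tz":0,"twist":8,"grip":0},{"tx":0,"ty":0,"tz":0,"twist":8,"grip":0}]'; python3 -m crank '[{"tx":0,"ty":0,"tz":0,"twist":5,"grip":0},{"tx":0,"ty":0,"tz":0,"twist":4,"grip":0},{"tx":0,"ty":0,"tz":0,"twist":3,"grip":0},{"tx":0,"ty":0,"tz":0,"twist":1.5,"grip":0},{"tx":0,"ty":0,"tz":0,"twist":0,"grip":0},{"tx":0,"ty":0,"tz":0,"twist":0,"grip":0}]';python3 plan.py - - - 75.5; python3 -c "
from bench import get_obs;print(get_obs()['wrist_torque'])"
```

```text
time: 59.7
tool_pos: [0.6438, -0.2545, 0.0844]
ee_rot: [3.14, 0.0, 1.497]
wrist_force: [1.8, -2.0, -1.1]
width: 0.0137
time: 60.45
tool_pos: [0.644, -0.2544, 0.0845]
ee_rot: [3.139, -0.0, 1.266]
wrist_force: [5.5, -2.9, -3.3]
width: 0.0138
tx 0.00 ty 0.00 tz -0.00 cm twist -2.9 now [ 0.644  -0.2544  0.0845] rpy [ 1.7987e+02 -2.0000e-02  7.2560e+01] t 60.45 w 0.0138 F [ 5.5 -2.9 -3.3] j6 -0.15
[-0.39591734 -0.8652853   0.46424182]
```

```bash
python3 -m crank '[{"tx":0,"ty":0,"tz":0,"twist":0,"grip":0.5},{"tx":0,"ty":0,"tz":0,"twist":0,"grip":0.5},{"tx":0,"ty":0,"tz":0,"twist":0,"grip":0.5},{"tx":0,"ty":0,"tz":-2,"twist":0,"grip":0.5},{"tx":0,"ty":0,"tz":-4,"twist":0,"grip":0.5},{"tx":0,"ty":0,"tz":-5,"twist":0,"grip":0.5},{"tx":0,"ty":-5,"tz":-3,"twist":0,"grip":0.5},{"tx":0,"ty":-5,"tz":0,"twist":0,"grip":0.5},{"tx":0,"ty":-5,"tz":0,"twist":0,"grip":0.5},{"tx":0,"ty":-5,"tz":0,"twist":0,"grip":0.5},{"tx":0,"ty":0,"tz":0,"twist":0,"grip":0.5}]'; python3 - <<'E'
from z import *
crop('scene','s26.png',(160,100),190,200,3)
crop('top','t26.png',(160,140),190,120,4)
crop('scene','s27.png',(165,145),60,60,9)
E
```

```text
time: 61.82
tool_pos: [0.4499, -0.1932, 0.2263]
ee_rot: [3.14, 0.0, 1.265]
wrist_force: [-0.3, 0.6, 0.3]
width: 0.0468
```

View pics/s26.png

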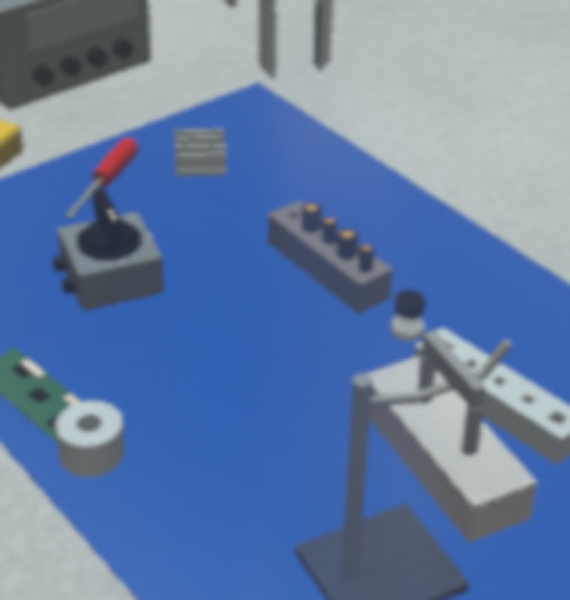

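View pics/t26.png

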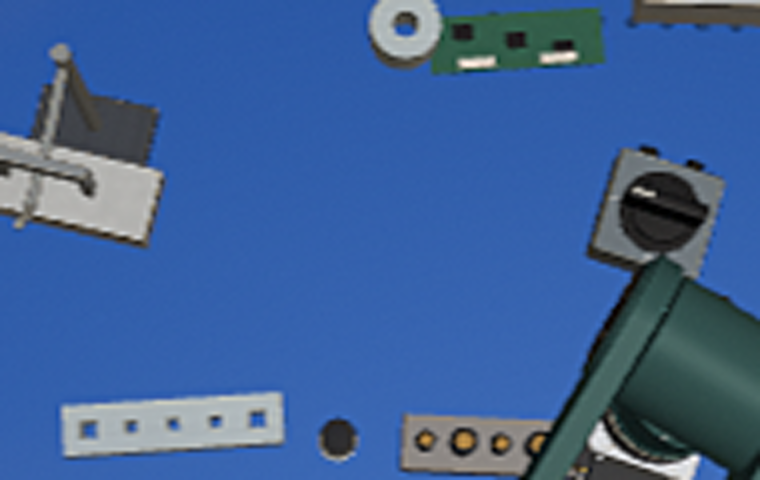

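View pics/s27.png

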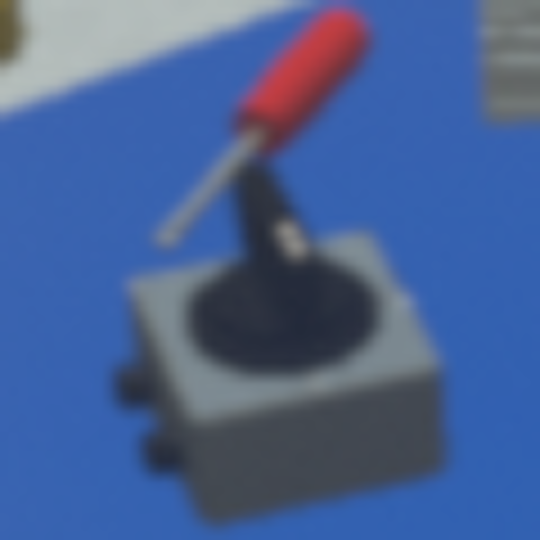

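The handle is back in its starting on position (mark at (640,190) in the top view), the cover hangs and the pins are home. I'll check the cover is still, then hand in.

```bash
python3 -m crank '[{"tx":0,"ty":0,"tz":0,"twist":0,"grip":0.5},{"tx":0,"ty":0,"tz":0,"twist":0,"grip":0.5},{"tx":0,"ty":0,"tz":0,"twist":0,"grip":0.5},{"tx":0,"ty":0,"tz":0,"twist":0,"grip":0.5}]'; python3 - <<'E'
from z import *
a=cams.snapshot('scene')['frame'].astype(int)
for _ in range(6): b=cams.snapshot('scene')['frame'].astype(int)
d=abs(a-b).max(2); print('max diff cover area',d[195:285,270:345].max())
print(ticket.close_job())
E
```

```text
time: 62.48
tool_pos: [0.4525, -0.1943, 0.2241]
ee_rot: [-3.141, -0.0, 1.265]
wrist_force: [-0.2, -0.3, -0.6]
width: 0.047
max diff cover area 2
the job is handed in; nothing more can be done
None
```

The job is done and handed in, in the order you asked, at about 63 s of the 210 s allowed.

1. **Isolator off:** I turned the handle against its off stop. The pictures showed the bar along the box's x, with the mark on the −x side.
2. **Pins:** Four pins were present, two thin and two thick. The thick ones went into holes 1 and 3, the thin ones into holes 2 and 4. Each came to rest on the block at the expected height, and in the pictures the heads sit flush on it.
3. **Cover:** I hung it by its handle bar on the hook seat. It was not knocked aside before I picked it up.
4. **Isolator on:** I turned the handle back against its on stop. It looks the same as it did at the start.

**Last checks:** The final pictures show all four pins home, the stand empty and the gripper clear of everything. The cover is hanging still, with almost no change between pictures 0.3 s apart. The other things that show in the last pictures (jar, reel, screwdriver, heat sink) look where they were. The carton and brush were outside the last close-ups, so I did not recheck them, but the arm never worked near them.

**Disagreement:** The two cameras differed by 5–10 mm on positions. The scene camera matched the robot's own reading wherever I compared them, so I relied mostly on it. Wrist force stayed within a few newtons in every reading I took.

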